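# Pin and wedge a specimen pack on the laboratory jig

### The arm

A 6-joint arm with a two-finger parallel gripper is mounted at the origin on the work surface. World frame = base frame: x ahead of the robot, y to its left, z up, the work surface at z = 0. Lengths are in m, angles in rad, forces in N, time in s.
With the tool pointing down it reaches from about 0.3 to 0.75 m from the base axis. Payload 8.5 kg.
Tool frame: the origin (TCP) lies where the fingers leave the gripper's body, on its centre line; the fingertips stand 73 mm ahead of it and the grasp point (between the pads) lies 54 mm ahead of it; z points along the fingers, y is the line along which they close (so a half turn about z gives the same grasp; the last joint's range is limited). The gripper opens to 85 mm and grips with 20 to 120 N. Pads are 22 mm wide; open, the fingers measure 114 mm over their backs; the gripper's body (76 mm by 85 mm) begins 54 mm behind the grasp point. The pads swing forward as they close: fully open they stand 13 mm farther back than shut.
Start: joints at [-1.474, 0.381, 1.297, -0, 1.464, -0.215], TCP at [0.169, -0.523, 0.304] pointing down, gripper open.
Joint ranges: [-3.11, 3.11], [-0.89, 2.33], [0.22, 2.48], [-1.42, 4.56], [0.17, 2.85], [-2.88, 2.88]. Speed limits (rad/s): [2.39, 2.39, 3.14, 3.14, 3.14, 3.14].

### API

Orientations are given as a unit quaternion [w, x, y, z].
In Python, from workcell import r, optics gives the robot as it stands.
- The arm moves only by the shell command python3 -m crank 'ROWS'. ROWS is text: rows parted by semicolons, each of 7 numbers parted by spaces: the turn, a rotation vector about the tool's x, y, z in rad, then the shift along the tool's x, y, z in mm, then the opening in per cent of the stroke, from 0 (shut) to 100 (fully open). A call has 1 to 5 rows; each row shifts and turns the commanded pose from where the row before left it, along the tool's axes as they then stand; what a row does not reach is not made up. A row lasts 1/10 s, in which the tool goes at most 50 mm and 8.59 degrees, less where a joint would pass 70% of its speed; a pose out of reach is approached as far as the arm can. A call is refused whole if a number of a shift passes 50 or a number of a turn 0.15, either way. A call with a gripper value outside its range is refused whole. The fingers move at their own pace and stop on an object; the grip force is fixed at half the most. Time passes only in rows, so rows that do not move let the fingers close. It gives the time, the measured TCP pose, the force, the opening and the grip force at its end, in the units of the state.
- r.state(): the state, without advancing time (a new reading comes with each control period).
- optics.camera(name): name is "scene" or "top" or "wrist"; returns a dict with "pixels" (420x560x3 uint8, red, green, blue), "z_map" (420x560 float32, m along the optical axis (not along the pixel's ray), 0 where there is no reading), "camera_matrix" (3x3 intrinsics, pixels), "dist_coeffs" ([k1, k2, p1, p2, k3] as OpenCV has them; the pictures are not rectified), "xyz" and "attitude" of the camera in the world; the wrist camera has in their place "mount" (4x4, takes a point from camera to tool coordinates, whose origin is the TCP and whose axes are the flange's). Camera axes: x right, y up, looking along -z (the intrinsics and any distortion apply to the point x, -y, -z); pixel columns grow to the right and rows downward; lengths in m; the calibration is good to about 2 mm. A picture is of the moment at which its call begins: read the wrist's pose just before it.
- r.hand_in(): hands the job in; it is judged then, once.
The state is a dict: "time": time; "q": joint angles; "qvel": joint speeds; "joint_efforts": joint torques, N m; "position": TCP position; "eef_rot": TCP orientation; "contact_force": force on the tool from outside, world axes, zero at the start; "torque": the same for the moment, N m; "grip_width": finger opening in m; "grasp_force": force on a finger pad.
Only numpy, scipy, OpenCV 4.12 (cv2) and the standard library are available. Lean on these libraries where they do the work, as an engineer would, in place of code of your own. Each camera call takes 0.05 s, during which the arm holds its last target. There are 200 camera calls.

### The job

Build up the test pack on the light-blue pinning jig: lay every loose specimen plate flat on the backing plate that is already there, lengthwise, with the holes roughly over the two bushes. When all are on, push the two taper pins from the rack down through the pack, one at each end, until they are fully home and have drawn all plates into line; then drive the yellow wedge firmly down, thin end first and sloped face to the heel, into the gap between pack and heel so that it stays tight. Let go of everything and leave the other things on the bench where they are.

Things in the scene. Friction and masses are not known exactly. Their poses are not given: they have to be found in the camera images.
- bed (a point): Pinning jig, a fixed light-blue cast bed with a steel top 220 x 90 mm, 60 mm high. This point is the middle of the place for the pack, on the bed's top surface; z up, x along the bed towards the heel. The steel top reaches from x -90 to +130 mm, y +-45 mm. No wall or stop but the heel stands on it.
- bush_a (a point): Mouth of the jig's first bush at bed x -45 mm: a straight upright hole 21 mm across, 55 mm deep with a solid floor; same axes as bed.
- bush_b (a point): Mouth of the jig's second bush at bed x +45 mm, the one nearer the heel; like bush_a.
- heel (a point): Middle of the upper inner edge of the heel, a light-blue block 56 mm wide (bed y) that stands on the bed at its +x end, 55 mm high. Its face towards the pack leans away from it by 1 in 8, matching the wedge: at the bed it stands 9 mm from the end of a pack in line, at this upper edge 15.9 mm.
- backing_mid (a point): Backing plate, dark steel, 140 x 48 x 8 mm, lying loose on the jig bed a few mm out of line; two round through holes 21 mm across, on its long centre line 45 mm either side of the middle. Point: its centre; x along its length, z up.
- plate1_mid (a point): Loose specimen plate, green anodised aluminium, 140 x 48 x 8 mm, at the start lying flat on the table to the robot's right; two round through holes 21 mm across, on its long centre line 45 mm either side of the middle; the same either way round. Point: its centre; x along its length, z up. Absent in some starts.
- plate2_mid (a point): Loose specimen plate, gold-coloured anodised aluminium, 140 x 48 x 8 mm, at the start lying flat on the table to the robot's right; two round through holes 21 mm across, on its long centre line 45 mm either side of the middle; the same either way round. Point: its centre; x along its length, z up. Absent in some starts.
- plate3_mid (a point): Loose specimen plate, copper-coloured anodised aluminium, 140 x 48 x 8 mm, at the start lying flat on the table to the robot's right; two round through holes 21 mm across, on its long centre line 45 mm either side of the middle; the same either way round. Point: its centre; x along its length, z up. Absent in some starts.
- plate4_mid (a point): Loose specimen plate, violet anodised aluminium, 140 x 48 x 8 mm, at the start lying flat on the table to the robot's right; two round through holes 21 mm across, on its long centre line 45 mm either side of the middle; the same either way round. Point: its centre; x along its length, z up. Absent in some starts.
- plate5_mid (a point): Loose specimen plate, blue anodised aluminium, 140 x 48 x 8 mm, at the start lying flat on the table to the robot's right; two round through holes 21 mm across, on its long centre line 45 mm either side of the middle; the same either way round. Point: its centre; x along its length, z up. Absent in some starts.
- pin1_head (a point): Taper pin 1: red round head 30 mm across and 30 mm high, below it a steel shank 20 mm across for 78 mm, then a taper over 34 mm down to a nose 7 mm across. Hangs nose down by its head in a hole of the rack. Point: centre of the head, 127 mm above the nose; z up the pin. The two pins are alike and fit either bush. Shank and taper are oiled and slide easily.
- pin1_tip (a point): Nose end of taper pin 1, on its axis. Home on the bush floor it lies 55 mm below the bed's top, and the head's underside 57 mm above the bed.
- pin2_head (a point): Taper pin 2: red round head 30 mm across and 30 mm high, below it a steel shank 20 mm across for 78 mm, then a taper over 34 mm down to a nose 7 mm across. Hangs nose down by its head in a hole of the rack. Point: centre of the head, 127 mm above the nose; z up the pin. The two pins are alike and fit either bush. Shank and taper are oiled and slide easily.
- pin2_tip (a point): Nose end of taper pin 2, on its axis. Home on the bush floor it lies 55 mm below the bed's top, and the head's underside 57 mm above the bed.
- wedge_grip (a point): Yellow nylon wedge, 85 mm high, 40 mm wide (its y), standing thin end down in the rack's middle slot, its upper 35 mm showing. Thickness (its x) 13 mm at 8 mm above the tip, growing to 22.6 mm at the top. Point: middle of the thickness, 68 mm above the tip and 4.3 mm to +x of the tip point; z up the wedge.
- wedge_tip (a point): Middle of the wedge's lower end (8.5 mm thick, bevelled on the -x side); axes as wedge_grip. The wedge's -x face is upright, 6 mm from this point; its +x face slopes 1 in 8. In place its x points as the bed's x: upright face on the pack, sloped face on the heel; set with a push of 20 to 25 N on its top, this point comes to some 5 to 15 mm above the bed.
- rack_top (a point): Fixed grey rack 190 x 76 mm with aluminium ends, top 125 mm above the table; point at the middle of its top, x along it. Pins hang in 23 mm holes at x -65 and +65 mm (112 mm of pin below the top), the wedge stands in a slot 21 x 44 mm in the middle (50 mm of it below the top).
- test_block_mid (a point): Bystander: round steel hardness test block, 64 mm across, 14 mm high (centre).
- caliper_mid (a point): Bystander: digital caliper, 190 mm long, lying flat (middle).
- indenter_case_mid (a point): Bystander: dark wooden indenter case, 60 x 100 x 26 mm (centre).
- loupe_mid (a point): Bystander: black stand loupe, 50 mm across, 38 mm high (centre).
- screwdriver_grip (a point): Bystander: orange screwdriver, 160 mm long, lying (its handle).
- wash_bottle: Bystander: white wash bottle, 56 mm across, 120 mm high (centre of its base).
Not all that is in view belongs to the job. Leave any pink look-alike of the part that bears plate1_mid alone.

How it is judged:
On the way, in this order (a step that is already met when the one before it is completed fails the run):
1. all plates lie flat in one pack on the jig bed, roughly over the bushes, before any pin is in (horizontal distance between each of backing_mid, plate1_mid, plate2_mid, plate3_mid, plate4_mid, plate5_mid and bed below 0.015 m and angle between the x axis of each of backing_mid, plate1_mid, plate2_mid, plate3_mid, plate4_mid, plate5_mid and the x axis of bed, either way round below 0.2 rad and angle between each of backing_mid, plate1_mid, plate2_mid, plate3_mid, plate4_mid, plate5_mid's own z axis and vertical below 0.1 rad and z of each of backing_mid, plate1_mid, plate2_mid, plate3_mid, plate4_mid, plate5_mid in the frame of bed below 0.05 m and horizontal distance between each of pin1_tip, pin2_tip and bed above 0.1 m), for 0.2 s.
2. both taper pins are home in the bushes and all plates are in line (((horizontal distance between pin1_tip and bush_a below 0.004 m and z of each of pin1_tip, pin2_tip in the frame of bed below -0.05 m and horizontal distance between pin2_tip and bush_b below 0.004 m) or (horizontal distance between pin1_tip and bush_b below 0.004 m and z of each of pin1_tip, pin2_tip in the frame of bed below -0.05 m and horizontal distance between pin2_tip and bush_a below 0.004 m)) and horizontal distance between each of backing_mid, plate1_mid, plate2_mid, plate3_mid, plate4_mid, plate5_mid and bed below 0.003 m and angle between the x axis of each of backing_mid, plate1_mid, plate2_mid, plate3_mid, plate4_mid, plate5_mid and the x axis of bed, either way round below 0.04 rad and z of each of backing_mid, plate1_mid, plate2_mid, plate3_mid, plate4_mid, plate5_mid in the frame of bed below 0.05 m), for 0.2 s.
3. the wedge is driven tight between pack and heel (contact force between wedge and jig above 3 N and z of wedge_tip in the frame of bed between 0 and 0.03 m and angle between wedge_grip's own z axis and vertical below 0.2 rad and angle between wedge_grip's own x axis and vertical between 1.5 and 1.64 rad and x of wedge_tip in the frame of bed between 0.068 and 0.085 m and y of wedge_tip in the frame of bed between -0.012 and 0.012 m and x of wedge_grip in the frame of bed above 0.0762 m), for 0.3 s.
At the end, for the whole second after the job is handed in: Pins within 5 mm of home, one per bush; each plate's centre within 4 mm of the bed's middle and within 0.04 rad of its length; wedge upright within 0.2 rad, its x level within 0.07 rad, slope to the heel, tip 0 to 30 mm above the bed, within 12 mm of the centre line, pressing the heel with over 3 N (all of step 3 and ((horizontal distance between pin1_tip and bush_a below 0.004 m and z of each of pin1_tip, pin2_tip in the frame of bed below -0.05 m and horizontal distance between pin2_tip and bush_b below 0.004 m) or (horizontal distance between pin1_tip and bush_b below 0.004 m and z of each of pin1_tip, pin2_tip in the frame of bed below -0.05 m and horizontal distance between pin2_tip and bush_a below 0.004 m)) and horizontal distance between each of backing_mid, plate1_mid, plate2_mid, plate3_mid, plate4_mid, plate5_mid and bed below 0.004 m and angle between the x axis of each of backing_mid, plate1_mid, plate2_mid, plate3_mid, plate4_mid, plate5_mid and the x axis of bed, either way round below 0.04 rad and z of each of backing_mid, plate1_mid, plate2_mid, plate3_mid, plate4_mid, plate5_mid in the frame of bed below 0.05 m and linear speed of wedge below 0.02 m/s and contact force between wedge and the fingers below 0.2 N); the robot touches nothing.
It fails at once if a bystander is shoved more than 40 mm (distance of any of test_block_mid, caliper_mid, indenter_case_mid, loupe_mid, screwdriver_grip, wash_bottle from where it was at the start of the episode above 0.04 m).
Of plate1, plate2, plate3, plate4, plate5 only 3 to 5 are there at a start; the rules pass over those that are not, and their reading is None.
At some moment in a run one of plate1, plate2, plate3, plate4, plate5 may be knocked a few centimetres aside while the robot is not near it.
It also fails if it takes over 208 s, if anything falls off the work surface, if the arm or the gripper's body presses on something with over 40 N, if the wrist force passes 120 N, or if a joint passes its speed limit or range.

## Working session

There is one attempt and no reset: what is moved stays moved. The work goes in short steps, Python scripts to look and compute and a shell command to move; the robot and the scene stay as the last step left them, time stands still between calls to the robot, and variables do not carry over. Pictures are saved under pics/ and viewed, at most 14 in all, crops included, and the job is handed in when it is done.

```bash
ls; mkdir -p pics
python3 - <<'E'
from workcell import r, optics
import cv2, numpy as np
s=r.state(); print(s['time'],s['position'],s['eef_rot'],s['grip_width'])
for n in ['scene','top']:
    c=optics.camera(n); cv2.imwrite(f'pics/{n}0.png',c['pixels'][:,:,::-1]); np.savez(f'pics/{n}0.npz',**{k:np.array(v) for k,v in c.items()})
    print(n,c['camera_matrix'],c['dist_coeffs'],c['xyz'],c['attitude'])
c=optics.camera('wrist'); print(c['mount'],c['camera_matrix'],c['dist_coeffs'])
E
```

```text
pics
0.0 [ 0.16872334 -0.52326507  0.3032916 ] [-7.58496679e-04  9.87867828e-01  1.55295131e-01  3.31150888e-05] 0.08553227731620776
scene [[390.6984477    0.         284.63691903]
 [  0.         390.6984477  210.32983233]
 [  0.           0.           1.        ]] [-0.07053714  0.          0.          0.          0.        ] [0.87357207 0.4342904  0.91124058] [0.33300621 0.11623166 0.28991695 0.88968827]
top [[531.04853815   0.         281.26562806]
 [  0.         531.04853815 208.72868853]
 [  0.           0.           1.        ]] [-0.1953042  0.         0.         0.         0.       ] [ 0.26034836 -0.00951154  1.50148145] [ 0.70989557  0.05694063 -0.06170827 -0.69928401]
[[-3.78705267e-04  9.51265482e-01  3.08372889e-01  7.80056835e-02]
 [ 9.99999809e-01  5.10781544e-04 -3.47578079e-04  2.44643145e-05]
 [-4.88150210e-04  3.08372699e-01 -9.51265494e-01 -7.02104934e-02]
 [ 0.00000000e+00  0.00000000e+00  0.00000000e+00  1.00000000e+00]] [[357.10690233   0.         278.97547506]
 [  0.         357.10690233 208.77041989]
 [  0.           0.           1.        ]] [-0.06257263  0.          0.          0.          0.        ]
```

View pics/scene0.png

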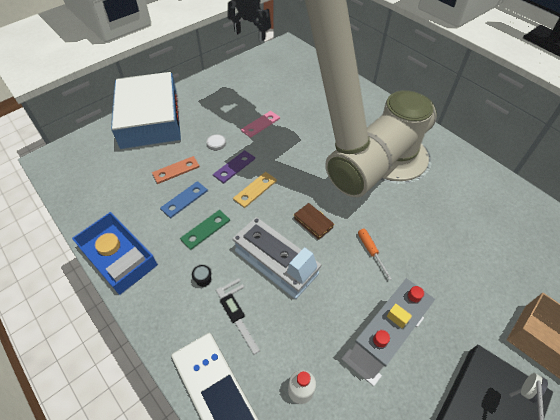

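View pics/top0.png

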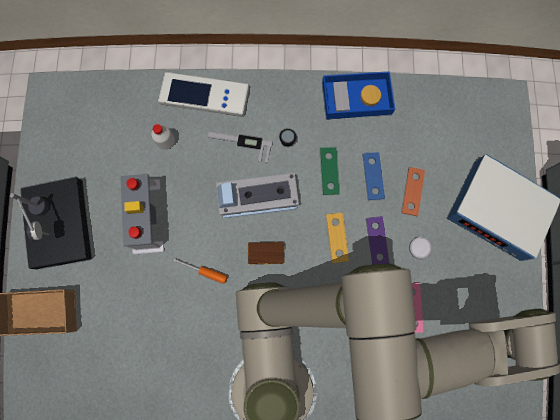

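```bash
cat > h.py <<'E'
from workcell import r, optics
import cv2, numpy as np, sys
from scipy.spatial.transform import Rotation as R
def rot(q): return R.from_quat([q[1],q[2],q[3],q[0]]).as_matrix()
def pose(n):
    s=r.state(); c=optics.camera(n)
    if n=='wrist':
        T=np.eye(4); T[:3,:3]=rot(s['eef_rot']); T[:3,3]=s['position']; T=T@np.array(c['mount'])
        c['Rw'],c['xyz']=T[:3,:3],T[:3,3]
    else: c['Rw']=rot(c['attitude']); c['xyz']=np.array(c['xyz'])
    return c
def rays(c,uv):
    u=cv2.undistortPoints(np.float64(uv).reshape(-1,1,2),c['camera_matrix'],c['dist_coeffs'])[:,0]
    return np.c_[u[:,0],-u[:,1],-np.ones(len(u))]@c['Rw'].T   # scaled so depth=1
def at_z(c,uv,z):
    d=rays(c,uv); return c['xyz']+d*((z-c['xyz'][2])/d[:,2])[:,None]
def at_d(c,uv):
    uv=np.atleast_2d(uv); i=np.int32(np.round(uv)); return c['xyz']+rays(c,uv)*c['z_map'][i[:,1],i[:,0]][:,None]
def show(c,name,box=None,k=1):
    im=c['pixels'][:,:,::-1]
    if box: im=im[box[1]:box[3],box[0]:box[2]]
    cv2.imwrite('pics/'+name,cv2.resize(im,None,fx=k,fy=k,interpolation=cv2.INTER_CUBIC))
HUES=dict(green=(55,85),blue=(103,118),copper=(4,13),gold=(17,28),violet=(122,145))
def plates(c,z=0.008,near=None):
    hsv=cv2.cvtColor(c['pixels'],cv2.COLOR_RGB2HSV); out={}
    for n,(a,b) in HUES.items():
        m=cv2.inRange(hsv,(a,90,30),(b,255,255)); m=cv2.morphologyEx(m,cv2.MORPH_CLOSE,np.ones((3,3)))
        best=None
        for k in cv2.findContours(m,cv2.RETR_EXTERNAL,cv2.CHAIN_APPROX_NONE)[0]:
            if cv2.contourArea(k)<200: continue
            p=at_z(c,k[:,0].astype(float),z)[:,:2]; (cx,cy),(w,h),an=cv2.minAreaRect(np.float32(p))
            l,s=max(w,h),min(w,h); e=abs(l-.14)+abs(s-.048)
            if w<h: an+=90
            if e<.04 and (best is None or e<best[0]): best=(e,cx,cy,(an+90)%180-90,l,s)
        out[n]=best
    return out
E
python3 - <<'E'
from h import *
c=pose('top')
for k,v in plates(c).items(): print(k,None if v is None else np.round(v,4))
show(c,'jig.png',(110,150,310,260),4)
for n,uv in dict(pin1=(133,184),wedge=(132,207),pin2=(134,232),rackc=(155,208),heel=(227,195),bedc=(263,192)).items(): print(n,np.round(at_d(c,uv)[0],3))
s=pose('scene')
print(np.round(at_d(s,[(278,246),(302,258),(248,234),(417,294),(382,338)]),3))
E
```

```text
green [ 0.0037  0.6279 -0.1553  3.2227  0.1378  0.0465]
blue [ 6.0000e-04  6.1570e-01 -2.8430e-01  5.8632e+00  1.4000e-01  4.8600e-02]
copper [ 1.10000e-03  5.72200e-01 -4.00700e-01 -1.04573e+01  1.40200e-01
  4.89000e-02]
gold [ 2.0000e-03  4.3400e-01 -1.7700e-01  7.4437e+00  1.4100e-01  4.9000e-02]
violet [ 6.8000e-03  4.2770e-01 -2.9210e-01  7.4166e+00  1.3330e-01  4.7900e-02]
pin1 [0.549 0.374 0.155]
wedge [0.486 0.371 0.162]
pin2 [0.422 0.363 0.155]
rackc [ 0.512  0.348 -0.001]
heel [0.531 0.128 0.111]
bedc [0.55  0.034 0.064]
[[ 0.542  0.049  0.071]
 [ 0.539  0.131  0.117]
 [ 0.576 -0.029  0.07 ]
 [ 0.43   0.369  0.154]
 [ 0.559  0.381  0.155]]
```

View pics/jig.png

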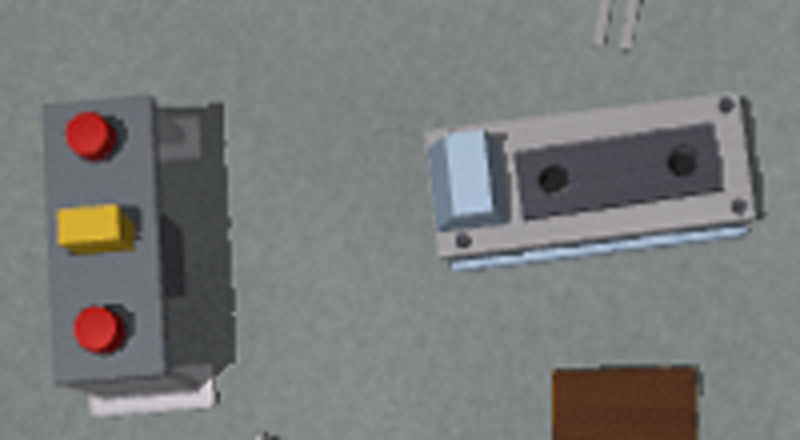

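```bash
cat >> h.py <<'E'
def go(x,y,z,head):
    """print turn (tool frame) then shift (tool axes after the turn, mm)"""
    s=r.state(); A=rot(s['eef_rot']); h=np.radians(head)
    B=np.array([[np.cos(h),np.sin(h),0],[np.sin(h),-np.cos(h),0],[0,0,-1]]).T.copy()
    B=np.c_[[np.cos(h),np.sin(h),0],[np.sin(h),-np.cos(h),0],[0,0,-1]]
    d=np.array([x,y,z])-s['position']
    print('t',round(s['time'],1),'turn',np.round(R.from_matrix(A.T@B).as_rotvec(),3),'shift',np.round(B.T@d*1e3,1),'F',np.round(s['contact_force'],1),'w',round(s['grip_width']*1e3,1),'gf',round(float(s['grasp_force']),1))
E
python3 - <<'E'
from h import *
c=pose('top')
P=np.array([(428,128),(740,95),(752,218),(440,256)])/4+np.array([110,150])
W=at_z(c,P,.06); print(np.round(W,3))
H=at_z(c,np.array([(553,178),(683,161)])/4+np.array([110,150]),.068); print(np.round(H,3), H.mean(0))
e=(W[0]+W[3]-W[1]-W[2])/2; e2=W[0]-W[1];e3=W[3]-W[2]
for v in (e,e2,e3,H[0]-H[1]): print(np.degrees(np.arctan2(v[1],v[0])),np.linalg.norm(v))
u=e/np.linalg.norm(e); print('bed',W.mean(0)-u*.02)
go(.434,-.177,.17,7.4)
E
```

```text
[[ 0.578  0.162  0.06 ]
 [ 0.604 -0.054  0.06 ]
 [ 0.517 -0.063  0.06 ]
 [ 0.488  0.151  0.06 ]]
[[ 0.542  0.074  0.068]
 [ 0.555 -0.015  0.068]] [0.54846419 0.02933545 0.068     ]
97.50062138033229 0.21749093020903545
97.05960806055087 0.2184797743392306
97.94563659141443 0.21651508877058442
98.49473587589867 0.09023321639134672
bed [0.54932119 0.0290708  0.06      ]
t 0.3 turn [-0.    -0.     0.183] shift [ 307.7 -309.4  133.7] F [ 0.5 -0.7  0.1] w 85.5 gf 0.0
```

```bash
python3 -m crank '0 0 0.09 0 0 0 100;0 0 0.093 0 0 0 100;0 0 0 31 -31 5 100;0 0 0 31 -31 5 100;0 0 0 31 -31 5 100'; python3 -m crank '0 0 0 31 -31 10 100;0 0 0 31 -31 10 100;0 0 0 31 -31 10 100;0 0 0 31 -31 10 100;0 0 0 31 -31 10 100' ; python3 -m crank '0 0 0 30 -31 10 100;0 0 0 30 -30 10 100;0 0 0 0 0 10 100;0 0 0 0 0 0 100'
python3 - <<'E'
from h import *
go(.434,-.177,.17,7.4)
c=pose('wrist'); show(c,'w1.png')
print(plates(c)['gold'])
E
```

```text
time: 0.8
position: [0.2496, -0.418, 0.2886]
eef_rot: [-0.0, 0.998, 0.064, 0.0]
contact_force: [1.1, -0.1, -0.8]
grip_width: 0.0854
grasp_force: 0.0
time: 1.3
position: [0.3836, -0.2441, 0.2387]
eef_rot: [0.0, 0.998, 0.064, 0.0]
contact_force: [0.4, -1.3, 0.6]
grip_width: 0.0853
grasp_force: 0.0
time: 1.7
position: [0.4343, -0.1768, 0.2079]
eef_rot: [-0.001, 0.998, 0.065, -0.001]
contact_force: [-0.6, -0.3, 0.1]
grip_width: 0.0859
grasp_force: 0.0
t 1.7 turn [-0.001  0.002  0.002] shift [-0.4  0.2 37.9] F [-0.6 -0.3  0.1] w 85.9 gf 0.0
(0.0008667382299899912, 0.4355921745300293, -0.17812150716781616, 7.347524642944336, 0.14024168252944946, 0.04862505570054054)
```

View pics/w1.png

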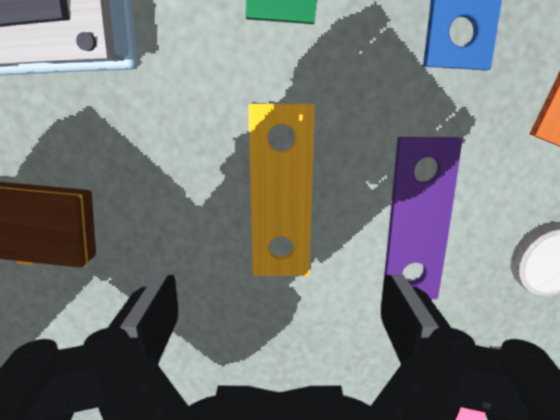

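```bash
python3 -m crank '0 0 0 1.5 1 45 100;0 0 0 0 0 45 100;0 0 0 0 0 38 100;0 0 0 0 0 8 80;0 0 0 0 0 0 40' >/dev/null; python3 -m crank '0 0 0 0 0 0 20;0 0 0 0 0 0 20;0 0 0 0 0 0 20;0 0 0 0 0 0 20'; python3 -m crank '0 0 0 0 0 -30 20;0 0 0 0 0 -40 20;0 0 0 0 0 -40 20;0 0 0 0 0 0 20'
python3 - <<'E'
from h import *
go(.549,.029,.2,97.5)
E
```

```text
time: 2.65
position: [0.4367, -0.1791, 0.0749]
eef_rot: [0.001, 0.998, 0.064, 0.001]
contact_force: [-2.2, -2.1, 8.4]
grip_width: 0.0451
grasp_force: 62.1
time: 3.05
position: [0.4375, -0.1792, 0.1885]
eef_rot: [0.004, 0.998, 0.064, 0.004]
contact_force: [0.2, 0.4, -1.9]
grip_width: 0.0452
grasp_force: 61.7
t 3.0 turn [ 0.013 -0.    -1.573] shift [191.8 137.7 -11.5] F [ 0.2  0.4 -1.9] w 45.2 gf 61.7
```

```bash
python3 -m crank '0.013 0 -0.143 0 0 -12 20;0 0 -0.143 0 0 0 20;0 0 -0.143 0 0 0 20;0 0 -0.143 0 0 0 20;0 0 -0.143 0 0 0 20' >/dev/null; python3 -m crank '0 0 -0.143 0 0 0 20;0 0 -0.143 0 0 0 20;0 0 -0.143 0 0 0 20;0 0 -0.143 0 0 0 20;0 0 -0.143 0 0 0 20' >/dev/null;python3 -m crank '0 0 -0.143 36 27 0 20;0 0 0 36 27 0 20;0 0 0 36 27 0 20;0 0 0 36 27 0 20;0 0 0 0 0 0 20'
python3 - <<'E'
from h import *
go(.549,.029,.2,97.5)
c=pose('wrist'); show(c,'w2.png')
c=pose('top'); show(c,'t2.png',(180,130,320,235),5)
E
```

```text
time: 4.55
position: [0.531, -0.0209, 0.1967]
eef_rot: [-0.005, 0.657, 0.754, 0.005]
contact_force: [-0.1, -0.2, -1.0]
grip_width: 0.045
grasp_force: 61.8
t 4.5 turn [ 0.001 -0.014  0.005] shift [47.1 24.4 -3.3] F [-0.1 -0.2 -1. ] w 45.0 gf 61.8
```

View pics/w2.png

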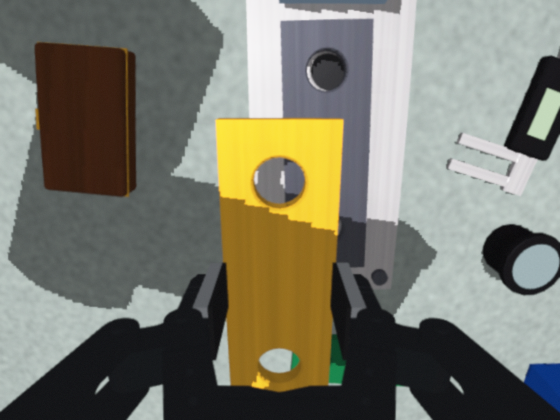

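Run:
```python
from h import *
c=pose('wrist'); s=r.state(); A=rot(s['eef_rot'])
P=at_z(c,[(217,119),(343,119),(279,181),(278,364)],s['position'][2]-.067)
print(np.round((P-s['position'])@A*1e3,1))
Q=at_z(c,[(327,68)],.068); print('backing hole',np.round(Q,4))
hs=cv2.cvtColor(c['pixels'],cv2.COLOR_RGB2GRAY)
# steel top corners near heel-less end unknown; edges of steel top at rows 100,250
B=at_z(c,[(249,60),(408,60),(249,110),(405,110)],.06); print(np.round(B,4),np.round((B[0]+B[1])/2,4))
e=np.array([np.cos(np.radians(97.5)),np.sin(np.radians(97.5))]); 
for p in [Q[0],*B]: d=p[:2]-[.549,.029]; print(np.round(d@e,4),np.round(d@np.array([-e[1],e[0]]),4))
```

```text
[[ 70.5 -24.2  67.9]
 [ 70.5  23.4  67.9]
 [ 46.5  -0.7  67.6]
 [-42.2  -1.1  66.5]]
backing hole [[0.5411 0.0717 0.068 ]]
[[0.4992 0.0709 0.06  ]
 [0.5855 0.0831 0.06  ]
 [0.5022 0.0445 0.06  ]
 [0.5897 0.0566 0.06  ]] [0.5423 0.077  0.06  ]
0.0434 0.0022
0.0481 0.0439
0.0488 -0.0432
0.0215 0.0444
0.022 -0.044
```

```bash
python3 -m crank '0 -0.014 0.005 23 12.4 0 20;0 0 0 23 12 0 20;0 0 0 0 0 25 20;0 0 0 0 0 16 20;0 0 0 0 0 0 20'; python3 -c "
from h import *
go(.549,.029,.145,97.5)"
```

```text
time: 5.2
position: [0.5468, 0.0226, 0.1542]
eef_rot: [-0.002, 0.662, 0.75, -0.002]
contact_force: [0.1, 0.4, -0.7]
grip_width: 0.0453
grasp_force: 61.8
t 5.2 turn [-0.005 -0.    -0.007] shift [6.  3.  9.2] F [ 0.1  0.4 -0.7] w 45.3 gf 61.8
```

```bash
python3 -m crank '-0.005 0 -0.007 5 3 0 20;0 0 0 0 0 8 20;0 0 0 0 0 2 20;0 0 0 0 0 0 20'; python3 -c "
from h import *
go(.549,.029,.145,97.5)"; python3 -m crank '0 0 0 0 0 0 70;0 0 0 0 0 0 70;0 0 0 0 0 0 70;0 0 0 0 0 -10 70;0 0 0 0 0 -45 70'; python3 -m crank '0 0 0 -40 0 -20 100;0 0 0 -40 0 0 100;0 0 0 0 0 0 100'
python3 - <<'E'
from h import *
c=pose('wrist'); show(c,'w3.png')
print(plates(c,.076)['gold'])
c=pose('top'); p=plates(c); print(p)
p=p['violet']; go(p[1],p[2],.2,p[3])
E
```

```text
time: 5.6
position: [0.5503, 0.029, 0.1458]
eef_rot: [0.002, 0.659, 0.752, 0.001]
contact_force: [0.0, 0.1, -1.0]
grip_width: 0.045
grasp_force: 61.8
t 5.6 turn [0.004 0.001 0.002] shift [ 0.2 -1.3  0.8] F [ 0.   0.1 -1. ] w 45.0 gf 61.8
time: 6.1
position: [0.5488, 0.0292, 0.1986]
eef_rot: [-0.002, 0.659, 0.752, -0.001]
contact_force: [0.7, 0.3, 1.1]
grip_width: 0.0596
grasp_force: 0.0
time: 6.4
position: [0.5614, -0.054, 0.2225]
eef_rot: [0.004, 0.66, 0.751, 0.001]
contact_force: [-0.9, -0.5, -0.9]
grip_width: 0.0851
grasp_force: 0.0
(0.025894153684377683, 0.5514969229698181, 0.015928927809000015, -82.31135129928589, 0.11496639251708984, 0.048860546201467514)
{'green': (0.004177129745483413, 0.6274431347846985, -0.15674476325511932, 0.9660205245018005, 0.13722872734069824, 0.04659414291381836), 'blue': (0.0008147220015525675, 0.6155422925949097, -0.28433164954185486, 5.863218784332275, 0.14021030068397522, 0.04860442131757736), 'copper': (0.0010690699219703531, 0.5722030401229858, -0.40067431330680847, -10.45733642578125, 0.14019927382469177, 0.048869796097278595), 'gold': None, 'violet': (0.0032647800743580008, 0.4251946806907654, -0.292732298374176, 7.473202228546143, 0.13738052546977997, 0.047354694455862045)}
t 6.5 turn [ 0.004 -0.003  1.572] shift [-165.7  222.4   21.5] F [-0.4  0.4  0.6] w 85.4 gf 0.0
```

View pics/w3.png

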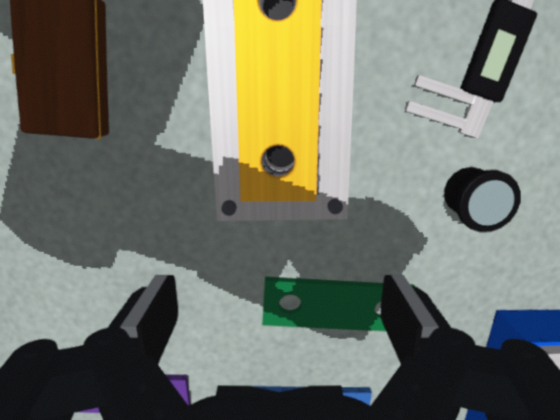

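```bash
python3 - <<'E'
from h import *
c=pose('wrist'); e=np.array([np.cos(np.radians(97.5)),np.sin(np.radians(97.5))])
for z,uv in ((.06,[(216,221),(347,219)]),(.076,[(240,201),(318,201),(278,160)]),(.076,[(277,3)])):
    for p in at_z(c,uv,z): d=p[:2]-[.549,.029]; print(z,np.round(d@e,4),np.round(d@np.array([-e[1],e[0]]),4))
E
python3 -m crank '0 0 0.143 0 0 0 100;0 0 0.143 0 0 0 100;0 0 0.143 0 0 0 100;0 0 0.143 0 0 0 100;0 0 0.143 0 0 0 100' >/dev/null;python3 -m crank '0 0 0.143 0 0 0 100;0 0 0.143 0 0 0 100;0 0 0.143 0 0 0 100;0 0 0.143 0 0 0 100;0 0 0.143 0 0 0 100' >/dev/null;python3 -m crank '0 0 0.143 0 0 0 100;0 0 0 -24 32 3 100;0 0 0 -24 32 3 100;0 0 0 -24 32 3 100;0 0 0 -24 32 3 100' >/dev/null;python3 -m crank '0 0 0 -24 32 3 100;0 0 0 -24 32 3 100;0 0 0 -22 30 3 100;0 0 0 0 0 0 100;0 0 0 0 0 0 100' >/dev/null;python3 - <<'E'
from h import *
go(.4252,-.2927,.075,7.5)
c=pose('wrist');p=plates(c)['violet']; print(p); go(p[1],p[2],.075,p[3])
E
```

```text
0.06 -0.0859 0.0427
0.06 -0.0846 -0.0478
0.076 -0.0667 0.0239
0.076 -0.0668 -0.0253
0.076 -0.0407 -0.0001
0.076 0.046 0.0004
t 8.6 turn [ 0.    -0.004 -0.   ] shift [ -0.2   1.3 124.5] F [-0.4  1.3  0.3] w 85.0 gf 0.0
(0.0010793124437332297, 0.4264729619026184, -0.2943305969238281, 7.8010029792785645, 0.1394433081150055, 0.04747737944126129)
t 8.6 turn [ 0.    -0.004 -0.004] shift [  0.4   3.6 124.6] F [-0.1  0.1  0.3] w 85.5 gf 0.0
```

```bash
python3 -m crank '0 0 0 0.5 3 45 100;0 0 0 0 0 45 100;0 0 0 0 0 34 100;0 0 0 0 0 0 60;0 0 0 0 0 0 20' >/dev/null; python3 -m crank '0 0 0 0 0 0 20;0 0 0 0 0 0 20;0 0 0 0 0 0 20;0 0 0 0 0 0 20'; python3 -m crank '0 0 0 0 0 -30 20;0 0 0 0 0 -45 20;0 0 0 0 0 -45 20;0 0 -0.143 0 0 0 20;0 0 -0.143 0 0 0 20'; python3 -m crank '0 0 -0.143 0 0 0 20;0 0 -0.143 0 0 0 20;0 0 -0.143 0 0 0 20;0 0 -0.143 0 0 0 20;0 0 -0.143 0 0 0 20' >/dev/null;python3 -m crank '0 0 -0.143 0 0 0 20;0 0 -0.143 0 0 0 20;0 0 -0.143 0 0 0 20;0 0 -0.143 0 0 0 20;0 0 0 0 0 0 20' >/dev/null;python3 - <<'E'
from h import *
go(.549,.029,.2,97.5)
c=pose('top'); print({k:np.round(v,3) for k,v in plates(c).items() if v})
E
```

```text
time: 9.5
position: [0.4282, -0.2956, 0.0807]
eef_rot: [0.004, 0.998, 0.066, 0.005]
contact_force: [-1.5, 4.6, 33.3]
grip_width: 0.0172
grasp_force: 16.3
time: 10.0
position: [0.4265, -0.2949, 0.1993]
eef_rot: [0.004, 0.978, 0.21, 0.004]
contact_force: [0.4, 0.1, 0.1]
grip_width: 0.0172
grasp_force: 0.0
t 11.0 turn [0.006 0.004 0.004] shift [304.9 163.9  -2.5] F [-0.1  0.9  0.1] w 16.8 gf 0.0
{'green': array([ 0.004,  0.628, -0.155,  3.125,  0.138,  0.047]), 'blue': array([ 1.000e-03,  6.160e-01, -2.840e-01,  5.585e+00,  1.400e-01,
        4.900e-02]), 'copper': array([ 0.024,  0.206,  0.588, -7.655,  0.119,  0.052]), 'gold': array([ 1.00e-02,  5.62e-01,  3.10e-02, -8.24e+01,  1.46e-01,  5.20e-02])}
```

```bash
python3 -m crank '0 0 0.143 0 0 0 100;0 0 0.143 0 0 0 100;0 0 0.143 0 0 0 100;0 0 0.143 0 0 0 100;0 0 0.143 0 0 0 100' >/dev/null;python3 -m crank '0 0 0.143 0 0 0 100;0 0 0.143 0 0 0 100;0 0 0.143 0 0 0 100;0 0 0.143 0 0 0 100;0 0 0.143 0 0 0 100' >/dev/null;python3 -m crank '0 0 0.143 0 0 0 100;0 0 0 0 0 0 100' >/dev/null;python3 - <<'E'
from h import *
c=pose('wrist');p=plates(c); print({k:np.round(v,3) for k,v in p.items() if v});p=p['violet']; go(p[1],p[2],.0695,p[3])
E
```

```text
{'violet': array([ 1.00e-03,  4.28e-01, -3.00e-01,  7.68e+00,  1.39e-01,  4.70e-02])}
t 12.3 turn [ 0.002 -0.005 -0.003] shift [  0.7   5.8 126.8] F [-0.4 -0.3  0.3] w 85.6 gf 0.0
```

```bash
python3 -m crank '0 0 0 0.5 5 45 100;0 0 0 0 0 45 100;0 0 0 0 0 36 100;0 0 0 0 0 0 100;0 0 0 0 0 0 75' ; python3 -m crank '0 0 0 0 0 0 50;0 0 0 0 0 0 20;0 0 0 0 0 0 20;0 0 0 0 0 0 20;0 0 0 0 0 0 20'
```

```text
time: 12.8
position: [0.428, -0.3001, 0.0705]
eef_rot: [0.001, 0.998, 0.066, 0.002]
contact_force: [0.2, -0.3, 0.9]
grip_width: 0.0734
grasp_force: 0.0
time: 13.3
position: [0.4283, -0.3004, 0.072]
eef_rot: [0.002, 0.998, 0.066, 0.003]
contact_force: [-1.1, 1.4, 9.6]
grip_width: 0.0459
grasp_force: 60.9
```

```bash
python3 -m crank '0 0 0 0 0 -30 20;0 0 0 0 0 -50 20;0 0 0 0 0 -50 20;0 0 -0.143 0 0 0 20;0 0 -0.143 0 0 0 20'; python3 -m crank '0 0 -0.143 0 0 0 20;0 0 -0.143 0 0 0 20;0 0 -0.143 0 0 0 20;0 0 -0.143 0 0 0 20;0 0 -0.143 0 0 0 20' >/dev/null;python3 -m crank '0 0 -0.143 0 0 0 20;0 0 -0.143 0 0 0 20;0 0 -0.143 0 0 0 20;0 0 -0.143 0 0 0 20;0 0 0 42 22 0 20' >/dev/null;python3 -m crank '0 0 0 42 22 0 20;0 0 0 42 22 0 20;0 0 0 42 22 0 20;0 0 0 42 22 0 20;0 0 0 42 22 0 20';python3 - <<'E'
from h import *
go(.549,.029,.2,97.5)
c=pose('wrist'); s=r.state(); p=plates(c,s['position'][2]-.064)['violet']; print(p)
if p: d=(np.array([p[1],p[2],0])-s['position'])@rot(s['eef_rot']); print('plate in tool',np.round(d*1e3,1))
E
```

```text
time: 13.8
position: [0.4273, -0.2998, 0.2025]
eef_rot: [0.003, 0.978, 0.21, 0.003]
contact_force: [-0.2, -0.1, -2.6]
grip_width: 0.0461
grasp_force: 63.2
time: 15.3
position: [0.5249, -0.0305, 0.2012]
eef_rot: [0.003, 0.658, 0.753, 0.002]
contact_force: [1.3, -0.2, -1.6]
grip_width: 0.046
grasp_force: 63.2
t 15.3 turn [0.006 0.002 0.002] shift [55.8 31.7  1.2] F [ 1.3 -0.2 -1.6] w 46.0 gf 63.2
(0.012863404870033276, 0.5238473415374756, -0.024906381964683533, -82.30479001998901, 0.1276388019323349, 0.048502206802368164)
plate in tool [  0.   -3.7 201.3]
```

```bash
python3 -m crank '0.006 0 0.002 28 16 0 20;0 0 0 27 15 0 20;0 0 0 0 0 0 20;0 0 0 0 0 0 20';python3 - <<'E'
from h import *
go(.549,.029,.1475,97.5)
c=pose('wrist'); show(c,'w4.png')
E
```

```text
time: 15.75
position: [0.5479, 0.0265, 0.2006]
eef_rot: [0.0, 0.659, 0.752, -0.001]
contact_force: [-0.0, -0.4, -1.6]
grip_width: 0.0453
grasp_force: 63.2
t 15.8 turn [-0.001  0.002  0.002] shift [ 2.3  1.4 53.1] F [-0.  -0.4 -1.6] w 45.3 gf 63.2
```

View pics/w4.png

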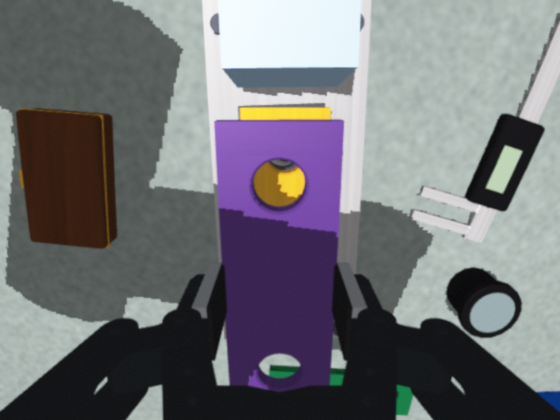

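```bash
python3 -m crank '0 0 0 2 1.5 0 20;0 0 0 0 0 30 20;0 0 0 0 0 20 20;0 0 0 0 0 2 20;0 0 0 0 0 0 20'; python3 -m crank '0 0 0 0 0 0 45;0 0 0 0 0 0 70;0 0 0 0 0 0 70;0 0 0 0 0 -10 70;0 0 0 0 0 -45 70'; python3 -m crank '0 0 0.138 0 0 -20 100;0 0 0.138 0 0 0 100;0 0 0.138 0 0 0 100;0 0 0.138 0 0 0 100;0 0 0.138 0 0 0 100' >/dev/null; python3 -m crank '0 0 0.138 0 0 0 100;0 0 0.138 0 0 0 100;0 0 0.138 0 0 0 100;0 0 0.138 0 0 0 100;0 0 0.138 0 0 0 100' >/dev/null; python3 -m crank '0 0 0.138 14 37 0 100;0 0 0.138 14 37 4 100;0 0 0 14 37 4 100;0 0 0 14 37 4 100;0 0 0 14 37 4 100' >/dev/null; python3 -m crank '0 0 0 0 0 0 100;0 0 0 0 0 0 100';python3 - <<'E'
from h import *
c=pose('top'); print({k:np.round(v,3) for k,v in plates(c).items() if v})
c=pose('wrist');p=plates(c); print({k:np.round(v,3) for k,v in p.items() if v});p=p['green']; go(p[1],p[2],.0695,p[3])
E
```

```text
time: 16.3
position: [0.5491, 0.0276, 0.1477]
eef_rot: [-0.001, 0.66, 0.752, -0.001]
contact_force: [0.6, 0.9, -2.0]
grip_width: 0.0457
grasp_force: 69.3
time: 16.8
position: [0.548, 0.0285, 0.2007]
eef_rot: [-0.004, 0.659, 0.752, -0.003]
contact_force: [0.2, 0.1, 0.6]
grip_width: 0.0596
grasp_force: 0.0
time: 18.5
position: [0.6418, -0.1457, 0.2072]
eef_rot: [0.001, 1.0, 0.022, -0.001]
contact_force: [1.1, -0.1, -0.6]
grip_width: 0.0853
grasp_force: 0.0
{'blue': array([ 1.00e-03,  6.15e-01, -2.84e-01,  6.12e+00,  1.40e-01,  4.90e-02]), 'copper': array([ 1.0000e-03,  5.7200e-01, -4.0100e-01, -1.0429e+01,  1.4000e-01,
        4.9000e-02]), 'violet': array([ 7.0000e-03,  5.6100e-01,  3.4000e-02, -8.2124e+01,  1.3500e-01,
        5.0000e-02])}
{'green': array([ 0.   ,  0.631, -0.156,  3.42 ,  0.14 ,  0.048]), 'blue': array([ 4.000e-03,  6.180e-01, -2.840e-01,  5.998e+00,  1.410e-01,
        5.100e-02]), 'copper': array([  0.026,   0.564,  -0.398, -10.617,   0.121,   0.055]), 'violet': array([ 1.4000e-02,  5.0600e-01,  6.5000e-02, -6.8117e+01,  1.4700e-01,
        5.4000e-02])}
t 18.6 turn [ 0.001  0.001 -0.013] shift [-11.6  11.3 138. ] F [-0.8  0.7  0.2] w 85.3 gf 0.0
```

```bash
python3 -m crank '0 0 -0.013 -11.5 11 30 100;0 0 0 0 0 45 100;0 0 0 0 0 45 100;0 0 0 0 0 18 100;0 0 0 0 0 0 75' ; python3 -m crank '0 0 0 0 0 0 50;0 0 0 0 0 0 20;0 0 0 0 0 0 20;0 0 0 0 0 0 20;0 0 0 0 0 0 20';python3 -m crank '0 0 0 0 0 -30 20;0 0 0 0 0 -50 20;0 0 0 0 0 -50 20;0 0 -0.137 0 0 0 20;0 0 -0.137 0 0 0 20'; python3 -m crank '0 0 -0.137 0 0 0 20;0 0 -0.137 0 0 0 20;0 0 -0.137 0 0 0 20;0 0 -0.137 0 0 0 20;0 0 -0.137 0 0 0 20' >/dev/null;python3 -m crank '0 0 -0.137 0 0 0 20;0 0 -0.137 0 0 0 20;0 0 -0.137 0 0 0 20;0 0 -0.137 0 0 0 20;0 0 -0.137 0 0 0 20' >/dev/null;python3 -m crank '0 0 0 36 -10 0 20;0 0 0 36 -10 0 20;0 0 0 36 -10 0 20;0 0 0 36 -10 0 20;0 0 0 36 -10 0 20';python3 -c "
from h import *
go(.549,.029,.2,97.5)"
```

```text
time: 19.1
position: [0.6295, -0.1552, 0.0667]
eef_rot: [-0.001, 1.0, 0.03, -0.003]
contact_force: [-0.0, -0.6, 0.3]
grip_width: 0.0736
grasp_force: 0.0
time: 19.6
position: [0.6315, -0.1568, 0.0715]
eef_rot: [0.001, 1.0, 0.03, 0.001]
contact_force: [-0.4, 0.9, 7.4]
grip_width: 0.0458
grasp_force: 62.3
time: 20.1
position: [0.6311, -0.1565, 0.2021]
eef_rot: [0.002, 0.986, 0.168, 0.001]
contact_force: [-0.4, 0.4, -2.2]
grip_width: 0.0458
grasp_force: 62.2
time: 21.6
position: [0.5568, 0.0166, 0.1999]
eef_rot: [0.001, 0.659, 0.752, -0.001]
contact_force: [0.7, 1.5, -1.2]
grip_width: 0.0456
grasp_force: 62.2
t 21.6 turn [-0.     0.002  0.001] shift [13.3 -6.1 -0.1] F [ 0.7  1.5 -1.2] w 45.6 gf 62.2
```

```bash
python3 -m crank '0 0 0 6 -5 0 20;0 0 0 0 0 20 20;0 0 0 0 0 0 20';python3 -c "
from h import *
go(.549,.029,.156,97.5)
c=pose('wrist'); s=r.state(); p=plates(c,s['position'][2]-.064)['green']; print(p)"
```

```text
time: 21.9
position: [0.5511, 0.0205, 0.178]
eef_rot: [-0.001, 0.659, 0.752, -0.002]
contact_force: [0.3, -1.1, -1.1]
grip_width: 0.046
grasp_force: 62.2
t 21.9 turn [-0.004  0.001  0.002] shift [ 8.7 -1.  22. ] F [ 0.3 -1.1 -1.1] w 46.0 gf 62.2
(0.01331328955292703, 0.548984944820404, 0.02672678604722023, -82.41859340667725, 0.12707597017288208, 0.0483892597258091)
```

```bash
python3 -m crank '0 0 0 8.5 -1 0 20;0 0 0 0 0 10 20;0 0 0 0 0 11 20;0 0 0 0 0 1 20;0 0 0 0 0 0 20'; python3 -m crank '0 0 0 0 0 0 45;0 0 0 0 0 0 70;0 0 0 0 0 0 70;0 0 0 0 0 -10 70;0 0 0 0 0 -45 70'; python3 -m crank '0 0 0.145 0 0 -20 100;0 0 0.145 0 0 0 100;0 0 0.145 0 0 0 100;0 0 0.145 0 0 0 100;0 0 0.145 0 0 0 100' >/dev/null; python3 -m crank '0 0 0.145 0 0 0 100;0 0 0.145 0 0 0 100;0 0 0.145 0 0 0 100;0 0 0.145 0 0 0 100;0 0 0.145 0 0 0 100' >/dev/null; python3 -m crank '0 0 0.147 0 0 0 100;0 0 0 4 39 0 100;0 0 0 4 39 4 100;0 0 0 4 39 4 100;0 0 0 4 39 4 100' >/dev/null; python3 -m crank '0 0 0 4 39 4 100;0 0 0 4 39 4 100;0 0 0 4 39 4 100;0 0 0 5 39 0 100;0 0 0 0 0 0 100';python3 - <<'E'
from h import *
c=pose('top'); print({k:np.round(v,3) for k,v in plates(c).items() if v})
c=pose('wrist');p=plates(c); print({k:np.round(v,3) for k,v in p.items() if v});p=p['blue']; go(p[1],p[2],.0695,p[3])
E
```

```text
time: 22.45
position: [0.5496, 0.0286, 0.1563]
eef_rot: [-0.001, 0.659, 0.752, -0.001]
contact_force: [0.5, 1.3, -1.8]
grip_width: 0.0457
grasp_force: 62.2
time: 22.95
position: [0.5485, 0.0289, 0.2096]
eef_rot: [-0.004, 0.659, 0.752, -0.003]
contact_force: [0.6, 0.5, 0.1]
grip_width: 0.0596
grasp_force: 0.0
time: 24.95
position: [0.6155, -0.2826, 0.2082]
eef_rot: [0.001, 0.999, 0.051, -0.001]
contact_force: [-1.2, 0.7, -1.0]
grip_width: 0.0852
grasp_force: 0.0
{'copper': array([ 1.0000e-03,  5.7200e-01, -4.0100e-01, -1.0429e+01,  1.4000e-01,
        4.9000e-02])}
{'blue': array([ 0.   ,  0.618, -0.285,  5.775,  0.14 ,  0.048]), 'copper': array([ 5.0000e-03,  5.7500e-01, -4.0100e-01, -1.0778e+01,  1.4100e-01,
        5.2000e-02])}
t 25.1 turn [0.001 0.002 0.004] shift [  1.8   7.  138.9] F [-0.5  0.1  0.3] w 85.2 gf 0.0
```

```bash
python3 -m crank '0 0 0.004 1.8 5 30 100;0 0 0 0 0 45 100;0 0 0 0 0 45 100;0 0 0 0 0 19 100;0 0 0 0 0 0 75' ; python3 -m crank '0 0 0 0 0 0 50;0 0 0 0 0 0 20;0 0 0 0 0 0 20;0 0 0 0 0 0 20;0 0 0 0 0 0 20';python3 -m crank '0 0 0 0 0 -30 20;0 0 0 0 0 -50 20;0 0 0 0 0 -50 20;0 0 -0.1455 0 0 -7 20;0 0 -0.1455 0 0 0 20'; python3 -m crank '0 0 -0.1455 0 0 0 20;0 0 -0.1455 0 0 0 20;0 0 -0.1455 0 0 0 20;0 0 -0.1455 0 0 0 20;0 0 -0.1455 0 0 0 20' >/dev/null;python3 -m crank '0 0 -0.1455 0 0 0 20;0 0 -0.1455 0 0 0 20;0 0 -0.1455 0 0 0 20;0 0 -0.1455 0 0 0 20;0 0 0 44 -4 0 20' >/dev/null;python3 -m crank '0 0 0 44 -4 0 20;0 0 0 44 -4 0 20;0 0 0 44 -4 0 20;0 0 0 44 -4 0 20;0 0 0 44 -4 0 20';python3 -m crank '0 0 0 35 0 0 20;0 0 0 0 0 0 20;0 0 0 0 0 0 20' >/dev/null; python3 -c "
from h import *
go(.549,.029,.164,97.5)
c=pose('wrist'); s=r.state(); p=plates(c,s['position'][2]-.064)['blue']; print(p)"
```

```text
time: 25.55
position: [0.6167, -0.2809, 0.0667]
eef_rot: [-0.001, 0.999, 0.052, -0.003]
contact_force: [-0.6, -0.0, 0.5]
grip_width: 0.0731
grasp_force: 0.0
time: 26.05
position: [0.6186, -0.2831, 0.072]
eef_rot: [0.002, 0.999, 0.051, 0.001]
contact_force: [-0.6, 2.1, 6.8]
grip_width: 0.0459
grasp_force: 62.3
time: 26.55
position: [0.6183, -0.2828, 0.2104]
eef_rot: [0.003, 0.98, 0.198, 0.001]
contact_force: [-0.2, 0.6, -1.5]
grip_width: 0.0459
grasp_force: 62.0
time: 28.05
position: [0.5588, -0.0224, 0.2071]
eef_rot: [0.001, 0.659, 0.752, -0.001]
contact_force: [1.2, 0.1, -0.7]
grip_width: 0.0462
grasp_force: 62.0
t 28.4 turn [-0.     0.002  0.002] shift [18.6 -3.5 42.9] F [ 0.3  0.2 -0.9] w 45.8 gf 62.0
(0.012254148542881024, 0.5531002283096313, 0.016673967242240906, -82.40870237350464, 0.12856076657772064, 0.048814915120601654)
```

```bash
python3 -m crank '0 0 0 18.5 -3.5 5 20;0 0 0 0 0 17 20;0 0 0 0 0 10 20;0 0 0 0 0 9 20;0 0 0 0 0 2 20'; python3 -m crank '0 0 0 0 0 0 20;0 0 0 0 0 0 45;0 0 0 0 0 0 70;0 0 0 0 0 0 70;0 0 0 0 0 -10 70'; python3 -m crank '0 0 0 0 0 -45 70;0 0 0.145 0 0 -10 100;0 0 0.145 0 0 0 100;0 0 0.145 0 0 0 100;0 0 0.145 0 0 0 100' >/dev/null; python3 -m crank '0 0 0.145 0 0 0 100;0 0 0.145 0 0 0 100;0 0 0.145 0 0 0 100;0 0 0.145 0 0 0 100;0 0 0.145 0 0 0 100' >/dev/null; python3 -m crank '0 0 0.145 0 0 0 100;0 0 0.145 0 0 0 100;0 0 0.145 0 0 0 100;0 0 0.145 10 41 0 100;0 0 0 10 41 0 100' >/dev/null; python3 -m crank '0 0 0 10 41 0 100;0 0 0 10 41 0 100;0 0 0 10 41 0 100;0 0 0 10 41 0 100;0 0 0 10 41 0 100' >/dev/null;python3 -m crank '0 0 0 10 41 4 100;0 0 0 10 41 4 100;0 0 0 10 41 0 100;0 0 0 0 0 0 100;0 0 0 0 0 0 100';python3 - <<'E'
from h import *
c=pose('wrist');p=plates(c); print({k:np.round(v,3) for k,v in p.items() if v});p=p['copper']; go(p[1],p[2],.0695,p[3])
c=pose('top'); show(c,'t5.png')
E
```

```text
time: 28.9
position: [0.5491, 0.0273, 0.1635]
eef_rot: [-0.0, 0.659, 0.752, -0.001]
contact_force: [-7.4, -0.4, 23.4]
grip_width: 0.0461
grasp_force: 66.6
time: 29.4
position: [0.5486, 0.0281, 0.1721]
eef_rot: [-0.001, 0.659, 0.752, -0.002]
contact_force: [-0.6, 0.8, 0.4]
grip_width: 0.06
grasp_force: 0.0
time: 31.9
position: [0.5786, -0.3929, 0.2203]
eef_rot: [0.001, 0.996, -0.092, -0.001]
contact_force: [-0.0, 0.7, 1.0]
grip_width: 0.0857
grasp_force: 0.0
{'copper': array([ 2.0000e-03,  5.7400e-01, -4.0300e-01, -1.0564e+01,  1.4100e-01,
        4.9000e-02])}
t 31.9 turn [0.001 0.002 0.002] shift [ -2.3  11.6 151. ] F [ 0.8 -0.1  0.4] w 85.4 gf 0.0
```

View pics/t5.png

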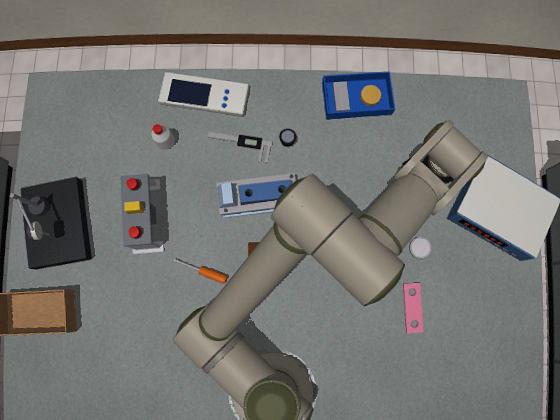

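```bash
python3 -m crank '0 0 0.002 -2 11 30 100;0 0 0 0 0 45 100;0 0 0 0 0 45 100;0 0 0 0 0 30 100;0 0 0 0 0 0 75' ; python3 -m crank '0 0 0 0 0 0 50;0 0 0 0 0 0 20;0 0 0 0 0 0 20;0 0 0 0 0 0 20;0 0 0 0 0 0 20';python3 -m crank '0 0 0 0 0 -30 20;0 0 0 0 0 -50 20;0 0 0 0 0 -50 20;0 0 -0.145 0 0 -15 20;0 0 -0.145 0 0 0 20'; python3 -m crank '0 0 -0.145 0 0 0 20;0 0 -0.145 0 0 0 20;0 0 -0.145 0 0 0 20;0 0 -0.145 0 0 0 20;0 0 -0.145 0 0 0 20' >/dev/null;python3 -m crank '0 0 -0.145 0 0 0 20;0 0 -0.145 0 0 0 20;0 0 -0.145 0 0 0 20;0 0 -0.145 0 0 0 20;0 0 -0.145 0 0 0 20' >/dev/null;python3 -m crank '0 0 -0.145 44 3 0 20;0 0 0 44 3 0 20;0 0 0 44 3 0 20;0 0 0 44 3 0 20;0 0 0 44 3 0 20';python3 -m crank '0 0 0 44 3 0 20;0 0 0 44 3 0 20;0 0 0 44 3 0 20;0 0 0 44 3 0 20;0 0 0 0 0 0 20' >/dev/null; python3 -c "
from h import *
go(.549,.029,.1725,97.5)"
```

```text
time: 32.5
position: [0.5738, -0.4002, 0.0663]
eef_rot: [-0.002, 0.996, -0.091, -0.004]
contact_force: [0.1, 1.1, -0.7]
grip_width: 0.0732
grasp_force: 0.0
time: 33.0
position: [0.5757, -0.4032, 0.0736]
eef_rot: [0.002, 0.996, -0.092, 0.001]
contact_force: [-0.0, 2.4, 7.8]
grip_width: 0.0454
grasp_force: 62.3
time: 33.5
position: [0.5755, -0.4029, 0.221]
eef_rot: [0.004, 0.998, 0.056, 0.002]
contact_force: [-0.5, 0.3, -2.1]
grip_width: 0.0456
grasp_force: 61.9
time: 35.0
position: [0.5674, -0.1808, 0.2165]
eef_rot: [0.001, 0.66, 0.751, -0.001]
contact_force: [0.9, 0.6, -0.9]
grip_width: 0.0454
grasp_force: 61.9
t 35.5 turn [-0.     0.001  0.004] shift [31.5 -3.  43.8] F [ 0.7  0.  -0.8] w 45.8 gf 61.9
```

```bash
python3 -m crank '0 0 0.004 31 -3 0 20;0 0 0 0 0 0 20;0 0 0 0 0 20 20;0 0 0 0 0 12 20;0 0 0 0 0 9 20'; python3 -m crank '0 0 0 0 0 1 20;0 0 0 0 0 0 20;0 0 0 0 0 0 45;0 0 0 0 0 0 70;0 0 0 0 0 0 70'; python3 -m crank '0 0 0 0 0 -10 70;0 0 0 0 0 -45 70;0 0 0 -40 0 -45 100;0 0 0 -40 0 -40 100;0 0 0 0 0 0 100'
python3 - <<'E'
from h import *
c=pose('wrist'); show(c,'w6.png'); p=plates(c,.108); print(p['copper'])
go(.549,.029,.3,97.5)
E
```

```text
time: 36.0
position: [0.5499, 0.0232, 0.1734]
eef_rot: [-0.0, 0.662, 0.75, -0.001]
contact_force: [0.6, 0.6, 52.8]
grip_width: 0.0455
grasp_force: 69.2
time: 36.5
position: [0.5501, 0.0236, 0.1728]
eef_rot: [0.0, 0.661, 0.75, -0.001]
contact_force: [-0.2, 0.1, -0.1]
grip_width: 0.0596
grasp_force: 0.0
time: 37.0
position: [0.5601, -0.0474, 0.306]
eef_rot: [0.005, 0.663, 0.749, 0.001]
contact_force: [0.2, 0.8, 0.1]
grip_width: 0.0853
grasp_force: 0.0
(0.0019641926586628083, 0.5494742393493652, 0.02145303785800934, -83.17083072662354, 0.13875360786914825, 0.04871780052781105)
t 37.0 turn [ 0.003  0.003 -0.008] shift [75.3 -0.4  3.1] F [ 0.3 -0.2 -0.4] w 85.3 gf 0.0
```

View pics/w6.png

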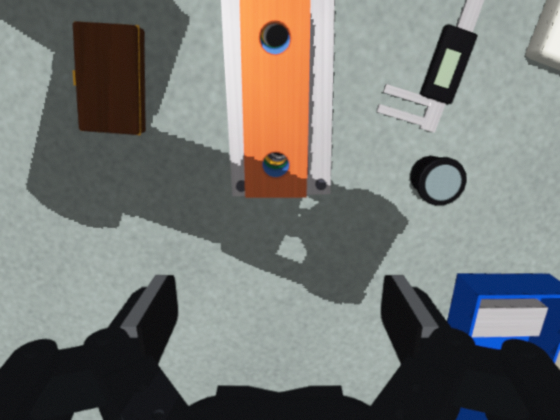

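```bash
python3 -m crank '0 0 -0.008 34 0 45 100;0 0 0 34 0 45 100;0 0 0 0 0 38 100;0 0 0 0 0 0 80;0 0 0 0 0 0 50'; python3 -m crank '0 0 0 0 0 0 20;0 0 0 0 0 0 20;0 0 0 0 0 0 20;0 0 0 0 0 -4 20;0 0 0 0 0 0 20';python3 -c "
from h import *
go(.549,.029,.1735,97.5)"
```

```text
time: 37.55
position: [0.5508, 0.0159, 0.1831]
eef_rot: [-0.001, 0.658, 0.753, -0.001]
contact_force: [0.6, -1.0, 1.1]
grip_width: 0.0595
grasp_force: 0.0
time: 38.05
position: [0.551, 0.0154, 0.1876]
eef_rot: [0.0, 0.658, 0.753, -0.001]
contact_force: [0.3, -0.5, -0.4]
grip_width: 0.0168
grasp_force: 0.0
t 38.0 turn [-0.001  0.002  0.002] shift [13.7 -0.2 14.1] F [ 0.3 -0.5 -0.4] w 16.8 gf 0.0
```

```bash
python3 -m crank '0 0 0 0 0 -10 100;0 0 0 6 0 0 100;0 0 0 0 0 0 100;0 0 0 0 0 15 100;0 0 0 0 0 11 100'; python3 -m crank '0 0 0 0 0 0 75;0 0 0 0 0 0 75'
python3 - <<'E'
from h import *
go(.549,.029,.171,97.5)
c=pose('wrist'); p=plates(c,.108)['copper']; print(p)
E
```

```text
time: 38.55
position: [0.5497, 0.0217, 0.17]
eef_rot: [-0.0, 0.658, 0.753, -0.001]
contact_force: [-0.1, 0.5, -0.6]
grip_width: 0.0851
grasp_force: 0.0
time: 38.75
position: [0.5499, 0.0215, 0.1706]
eef_rot: [-0.001, 0.658, 0.753, -0.001]
contact_force: [0.0, -0.3, -0.5]
grip_width: 0.0639
grasp_force: 0.0
t 38.8 turn [-0.003  0.001  0.003] shift [ 7.5  0.1 -0.4] F [ 0.  -0.3 -0.5] w 63.9 gf 0.0
(0.013178754419088376, 0.5482989549636841, 0.02835584431886673, -82.92475986480713, 0.12732209265232086, 0.048500847071409225)
```

```bash
python3 -m crank '0 0 0 0 0 0 40;0 0 0 0 0 0 20;0 0 0 0 0 0 20;0 0 0 0 0 -3 20;0 0 0 3.5 0 -2 20'; python3 -m crank '0 0 0 3.5 0 0 20;0 0 0 0 0 0 20;0 0 0 0 0 3 20;0 0 0 0 0 0 20';  python3 -m crank '0 0 0 0 0 0 40;0 0 0 0 0 0 70;0 0 0 0 0 0 70;0 0 0 0 0 -10 70;0 0 0 0 0 -45 70';python3 -m crank '0 0 0 -40 0 -45 100;0 0 0 -40 0 -40 100;0 0 0 0 0 0 100'
python3 - <<'E'
from h import *
c=pose('wrist'); show(c,'w7.png',(200,0,360,220),3); p=plates(c,.108); print(p['copper'])
r1=np.float64([[275,38],[277,160]]); 
c=pose('top'); print(plates(c,.108)['copper']); show(c,'t7.png',(110,150,310,230),4)
E
```

```text
time: 39.3
position: [0.5494, 0.0249, 0.1759]
eef_rot: [-0.0, 0.659, 0.753, -0.001]
contact_force: [0.4, 0.5, -1.3]
grip_width: 0.0459
grasp_force: 61.6
time: 39.7
position: [0.5488, 0.0285, 0.1722]
eef_rot: [-0.001, 0.658, 0.753, -0.001]
contact_force: [-0.4, 0.1, -0.6]
grip_width: 0.0458
grasp_force: 61.6
time: 40.2
position: [0.5478, 0.0286, 0.2255]
eef_rot: [-0.004, 0.658, 0.753, -0.003]
contact_force: [1.0, -0.2, -0.1]
grip_width: 0.0596
grasp_force: 0.0
time: 40.5
position: [0.5596, -0.0427, 0.3061]
eef_rot: [0.005, 0.66, 0.752, 0.001]
contact_force: [0.0, 1.6, -0.6]
grip_width: 0.0852
grasp_force: 0.0
(0.004194244563579572, 0.5482988953590393, 0.02724270150065422, -83.26788997650146, 0.1368480920791626, 0.04904233664274216)
(0.03330005314946176, 0.21127983927726746, 0.5530548095703125, -9.103858947753906, 0.11416282504796982, 0.055462878197431564)
```

View pics/w7.png

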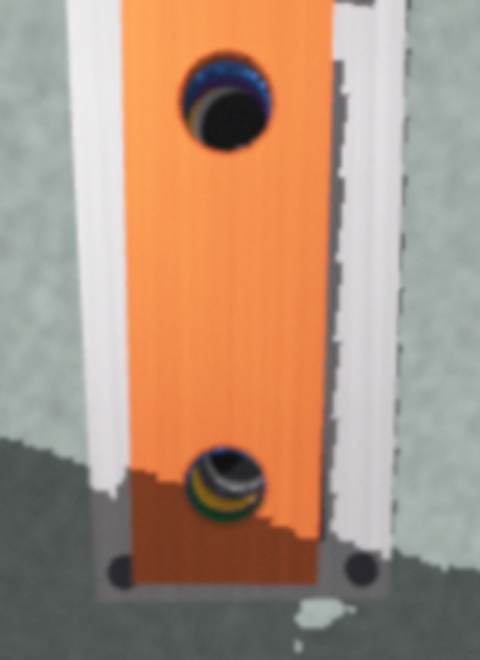

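Run:
```python
from h import *
c=pose('top'); hsv=cv2.cvtColor(c['pixels'],cv2.COLOR_RGB2HSV)
m=cv2.inRange(hsv,(0,170,150),(4,255,255))|cv2.inRange(hsv,(174,170,150),(180,255,255))
n,l,st,ce=cv2.connectedComponentsWithStats(m)
for s,q in zip(st[1:],ce[1:]):
    if s[4]>30: print(s[4],q,np.round(at_z(c,[q],.153),4))
go(.549,.374,.33,97.5)
c=pose('top');show(c,'t8.png',(110,165,170,260),6)
```

```text
50 [156.68 128.14] [[0.703  0.3202 0.153 ]]
74 [131.17567568 182.90540541] [[0.5519 0.3795 0.153 ]]
82 [133.3902439  231.52439024] [[0.4231 0.3655 0.153 ]]
t 40.6 turn [-0.003  0.     0.002] shift [410.7  45.1 -29.8] F [ 0.6 -0.3  0.4] w 85.3 gf 0.0
```

```bash
python3 -m crank '0 0 0 45 5 -10 60;0 0 0 45 5 -10 60;0 0 0 45 5 -10 60;0 0 0 45 5 -10 60;0 0 0 45 5 -5 60' >/dev/null;  python3 -m crank '0 0 0 45 5 0 60;0 0 0 45 5 0 60;0 0 0 45 5 0 60;0 0 0 40 5 0 60;0 0 0 0 0 0 60'
python3 - <<'E'
from h import *
c=pose('wrist'); show(c,'w8.png')
hsv=cv2.cvtColor(c['pixels'],cv2.COLOR_RGB2HSV)
m=cv2.inRange(hsv,(0,150,60),(5,255,255))|cv2.inRange(hsv,(174,150,60),(180,255,255))
n,l,st,ce=cv2.connectedComponentsWithStats(m)
for s,q in zip(st[1:],ce[1:]):
    if s[4]>100: print(s,q,np.round(at_z(c,[q],.153),4))
go(.551,.374,.198,97.5)
E
```

```text
time: 41.7
position: [0.5478, 0.3683, 0.3427]
eef_rot: [-0.001, 0.656, 0.755, -0.002]
contact_force: [-1.0, -0.4, -0.1]
grip_width: 0.0515
grasp_force: 0.0
[ 101  161   47   41 1464] [124.01434426 181.05464481] [[0.4273 0.3677 0.153 ]]
[ 272  166   39   42 1291] [290.43841983 186.49341596] [[0.5526 0.381  0.153 ]]
[438 240  32  30 739] [453.45196211 254.29228687] [[0.6918 0.3439 0.153 ]]
t 41.8 turn [-0.005  0.002  0.007] shift [  7.5   3.7 145. ] F [-0.3 -0.4  0.6] w 51.0 gf 0.0
```

View pics/w8.png

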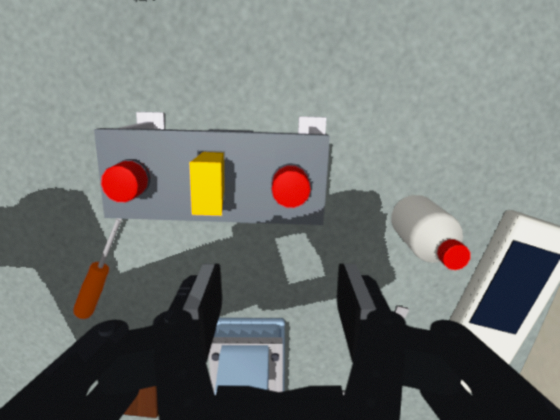

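Run:
```python
from h import *
c=pose('wrist')
pr=lambda uv,z: print(np.round(at_z(c,uv,z)[:,:2],4))
pr([(291.5,188),(121.5,183)],.155)
K=at_z(c,[(97,129),(329,135),(325,223),(105,217)],.125); print(np.round(K,4),np.round(K.mean(0),4))
pr([(191,160),(222,161),(222,215),(191,215)],.160)
p=at_z(c,[(291.5,188)],.155)[0]; go(p[0],p[1],.198,97.5)
show(c,'w8c.png',(170,130,250,230),7)
```

```text
[[0.5541 0.378 ]
 [0.4267 0.3643]]
[[0.3933 0.3976 0.125 ]
 [0.5793 0.4177 0.125 ]
 [0.5892 0.3436 0.125 ]
 [0.3993 0.3223 0.125 ]] [0.4903 0.3703 0.125 ]
[[0.4793 0.3899]
 [0.5015 0.3922]
 [0.5052 0.3513]
 [0.4819 0.3481]]
t 41.8 turn [-0.005  0.002  0.005] shift [ 12.7   7.  145.5] F [-0.6 -0.3 -0.2] w 51.3 gf 0.0
```

View pics/w8c.png

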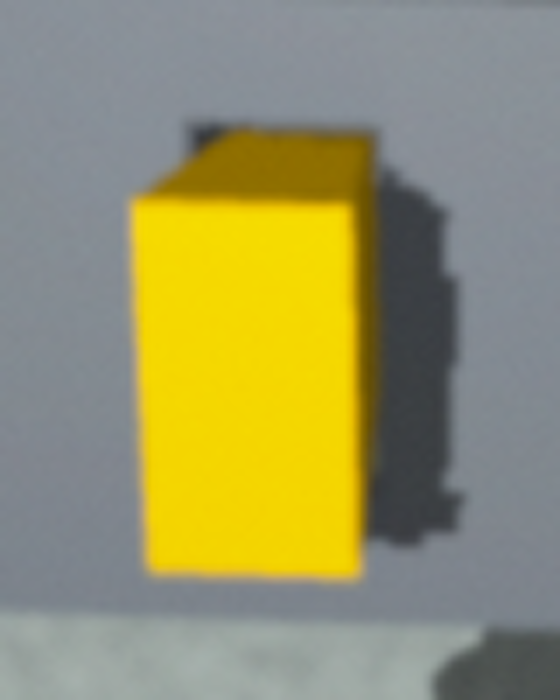

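```bash
python3 -m crank '-0.005 0.002 0.005 12.5 7 0 60;0 0 0 0 0 0 60;0 0 0 0 0 45 60;0 0 0 0 0 45 60;0 0 0 0 0 0 60'; python3 -c "
from h import *
go(.5541,.378,.198,97.5)"
```

```text
time: 42.3
position: [0.5536, 0.3747, 0.2487]
eef_rot: [-0.002, 0.661, 0.751, -0.005]
contact_force: [0.6, 0.6, -0.4]
grip_width: 0.0511
grasp_force: 0.0
t 42.3 turn [-0.009  0.003 -0.003] shift [ 3.2  0.9 50.7] F [ 0.6  0.6 -0.4] w 51.1 gf 0.0
```

```bash
python3 -m crank '-0.008 0.003 -0.003 3 1 20 60;0 0 0 0 0 28 60;0 0 0 0 0 0 60;0 0 0 0 0 0 20;0 0 0 0 0 0 0';python3 -m crank '0 0 0 0 0 0 0;0 0 0 0 0 0 0;0 0 0 0 0 0 0'; python3 -c "
from h import *
go(.5541,.378,.198,97.5)";python3 -m crank '0 0 0 0 0 -20 0;0 0 0 0 0 -40 0;0 0 0 0 0 -40 0;0 0 0 0 0 -40 0;0 0 0 0 0 -10 0';python3 -c "
from h import *
go(.5549,-.0156,.34,97.5)"
```

```text
time: 42.8
position: [0.5556, 0.3798, 0.2102]
eef_rot: [0.002, 0.659, 0.752, 0.006]
contact_force: [-7.8, -3.3, 3.8]
grip_width: 0.028
grasp_force: 58.8
time: 43.1
position: [0.5555, 0.3798, 0.2102]
eef_rot: [0.002, 0.659, 0.752, 0.006]
contact_force: [-7.1, -2.5, 6.5]
grip_width: 0.028
grasp_force: 58.8
t 43.1 turn [ 0.011 -0.004  0.001] shift [-1.6 -1.7 12.2] F [-7.1 -2.5  6.5] w 28.0 gf 58.8
time: 43.6
position: [0.5547, 0.3789, 0.3644]
eef_rot: [0.005, 0.659, 0.752, 0.011]
contact_force: [1.1, -0.2, -2.1]
grip_width: 0.0277
grasp_force: 59.6
t 43.6 turn [ 0.022 -0.007  0.001] shift [-391.2  -51.3   24.4] F [ 1.1 -0.2 -2.1] w 27.7 gf 59.6
```

```bash
python3 -m crank '0.01 -0.003 0 -43 -5.7 0 0;0 0 0 -43 -5.7 0 0;0 0 0 -43 -5.7 0 0;0 0 0 -43 -5.7 0 0;0 0 0 -43 -5.7 0 0' >/dev/null;python3 -m crank '0 0 0 -43 -5.7 0 0;0 0 0 -43 -5.7 0 0;0 0 0 -43 -5.7 0 0;0 0 0 -43 -5.7 0 0;0 0 0 0 0 20 0';python3 -m crank '0 0 0 0 0 0 0;0 0 0 0 0 0 0'
python3 - <<'E'
from h import *
go(.5549,-.0156,.32,97.5)
c=pose('wrist'); show(c,'w9.png')
E
```

```text
time: 44.6
position: [0.555, -0.0161, 0.3383]
eef_rot: [0.003, 0.661, 0.75, 0.001]
contact_force: [0.9, 1.4, -2.9]
grip_width: 0.0279
grasp_force: 59.9
time: 44.8
position: [0.5544, -0.011, 0.3368]
eef_rot: [-0.0, 0.659, 0.752, 0.001]
contact_force: [1.2, 0.1, -2.7]
grip_width: 0.028
grasp_force: 59.8
t 44.8 turn [ 0.001 -0.001  0.001] shift [-4.7 -0.1 16.8] F [ 1.2  0.1 -2.7] w 28.0 gf 59.8
```

View pics/w9.png

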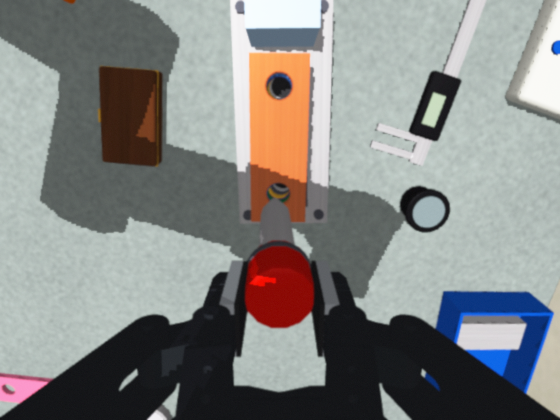

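Run:
```python
from h import *
c=pose('wrist'); s=r.state(); A=rot(s['eef_rot'])
for n,uv,z in (('ha',(278,190),.108),('hb',(279,86),.108),('nose',(275,206),s['position'][2]-.196),('bedL',(239,222),.06),('bedR',(332,222),.06)):
    p=at_z(c,[uv],z)[0]; print(n,np.round(p,4),np.round((p-s['position'])@A*1e3,1))
```

```text
ha [ 0.5533 -0.0119  0.108 ] [ -1.3  -2.1 229.3]
hb [0.5428 0.0734 0.108 ] [ 84.6  -1.2 229.4]
nose [ 0.5515 -0.0162  0.1413] [ -5.3  -4.4 196. ]
bedL [ 0.5193 -0.0639  0.06  ] [-48.3 -42.7 277.2]
bedR [ 0.6149 -0.0512  0.06  ] [-48.5  53.6 277.4]
```

Run:
```python
from h import *
c=pose('wrist'); s=r.state(); A=rot(s['eef_rot'])
V,U=np.mgrid[195:260,240:320]; uv=np.c_[U.ravel(),V.ravel()].astype(float)
P=at_d(c,uv); T=(P-s['position'])@A*1e3
for a in range(75,200,10):
    k=(T[:,2]>a)&(T[:,2]<a+10)&(abs(T[:,1])<25)&(abs(T[:,0])<25)
    if k.sum()>3: t=T[k]; print(a,k.sum(),'x',np.round([t[:,0].min(),t[:,0].max()],1),'y',np.round([t[:,1].min(),t[:,1].max(),(t[:,1].min()+t[:,1].max())/2],1))
```

```text
75 347 x [ 5.7 15.7] y [-15.3  12.4  -1.4]
85 5 x [ 8.3 10.1] y [-6.5 -2.  -4.3]
95 213 x [2.2 9.7] y [-11.7   6.4  -2.6]
105 220 x [-0.9  9.7] y [-12.7   7.3  -2.7]
115 195 x [0.6 9.5] y [-12.8   6.8  -3. ]
125 169 x [-0.2  9.6] y [-13.3   6.7  -3.3]
135 138 x [-0.4  9.4] y [-13.4   6.4  -3.5]
145 133 x [0.3 9.5] y [-13.7   5.4  -4.1]
155 96 x [-0.4  9.3] y [-14.1   5.6  -4.2]
165 13 x [5.9 8.2] y [-8.1 -0.3 -4.2]
175 12 x [2.  6.4] y [-9.9 -1.  -5.5]
185 7 x [1.2 3.9] y [-8.7 -3.3 -6. ]
```

```bash
python3 -m crank '-0.037 0 0 -4 -1.5 0 0;0 0 0 0 0 0 0;0 0 0 0 0 0 0'
cat > pin.py <<'E'
from h import *
def pin(bx,by):
    c=pose('wrist'); s=r.state(); V,U=np.mgrid[195:262,235:325]; P=at_d(c,np.c_[U.ravel(),V.ravel()].astype(float))
    T=P-s['position']; h=np.radians(97.5); B=np.c_[[np.cos(h),np.sin(h),0],[np.sin(h),-np.cos(h),0],[0,0,-1]]; T=T@B*1e3
    y=[];zz=[];x=[]
    for a in range(95,165,10):
        k=(T[:,2]>a)&(T[:,2]<a+10)&(abs(T[:,1])<25)&(abs(T[:,0])<25)
        if k.sum()>60: t=T[k]; y.append((t[:,1].min()+t[:,1].max())/2);x.append(t[:,0].max()-10);zz.append(a+5)
    fy=np.polyfit(zz,y,1); fx=np.polyfit(zz,x,1); n=195
    print('slopes x,y',np.round([fx[0],fy[0]],4),'nose xy',np.round([np.polyval(fx,n),np.polyval(fy,n)],1))
    d=(np.array([bx,by,0])-s['position'])@B*1e3; print('bush in level tool',np.round(d[:2],1),'z',s['position'][2])
E
python3 -c "
from pin import *
pin(.5549,-.0156); go(.5549,-.0156,.3,97.5)"
```

```text
time: 45.25
position: [0.5536, -0.015, 0.3369]
eef_rot: [0.012, 0.659, 0.752, 0.015]
contact_force: [-0.4, -0.1, -2.4]
grip_width: 0.028
grasp_force: 59.9
slopes x,y [-0.0082  0.0066] nose xy [-0.8  2. ]
bush in level tool [-0.7  1.2] z 0.3367045021527085
t 45.3 turn [ 0.038 -0.001  0.001] shift [-0.7  1.2 36.7] F [ 0.3  0.5 -2.8] w 27.9 gf 59.9
```

```bash
python3 -m crank '0 0 0 0 -1.5 20 0;0 0 0 0 -0.8 20 0;0 0 0 0 -0.4 10 0;0 0 0 0 -0.4 10 0;0 0 0 0 0 0 0'; python3 -m crank '0 0 0 0 -0.4 10 0;0 0 0 0 -0.4 10 0;0 0 0 0 0 0 0'; python3 -c "
from h import *
go(.5549,-.0156,.21,97.5)"
```

```text
time: 45.8
position: [0.5527, -0.0154, 0.2754]
eef_rot: [0.011, 0.659, 0.752, 0.014]
contact_force: [0.5, -0.9, -2.5]
grip_width: 0.028
grasp_force: 59.9
time: 46.1
position: [0.5525, -0.0156, 0.255]
eef_rot: [0.011, 0.659, 0.752, 0.014]
contact_force: [-0.3, -0.5, -2.1]
grip_width: 0.0278
grasp_force: 59.9
t 46.1 turn [ 0.036 -0.001  0.   ] shift [-0.4  2.4 45. ] F [-0.3 -0.5 -2.1] w 27.8 gf 59.9
```

```bash
python3 -m crank '0 0 0 0 -0.4 8 0;0 0 0 0 -0.4 8 0;0 0 0 0 0 0 0'; python3 -m crank '0 0 0 0 -0.4 8 0;0 0 0 0 -0.4 8 0;0 0 0 0 0 0 0'; python3 -c "
from h import *
go(.5549,-.0156,.202,97.5)"
```

```text
time: 46.4
position: [0.5526, -0.0155, 0.2392]
eef_rot: [0.012, 0.659, 0.752, 0.015]
contact_force: [0.6, -0.6, -4.4]
grip_width: 0.028
grasp_force: 59.7
time: 46.7
position: [0.5531, -0.0154, 0.2235]
eef_rot: [0.013, 0.659, 0.752, 0.016]
contact_force: [6.2, 0.3, -4.6]
grip_width: 0.0274
grasp_force: 59.5
t 46.7 turn [ 0.04  -0.001  0.   ] shift [-0.4  1.8 21.5] F [ 6.2  0.3 -4.6] w 27.4 gf 59.5
```

```bash
python3 -m crank '0 0 0 0 0.6 0 0;0 0 0 0 -0.3 8 0;0 0 0 0 0 0 0'; python3 -m crank '0 0 0 0 0 0 40;0 0 0 0 0 0 60;0 0 0 0 0 0 60;0 0 0 0 0 0 60'; python3 -m crank '0 0 0 0 2 -45 60;0.037 0 0 -40 2 -40 60;0 0 0 -40 0 0 60;0 0 0 0 0 0 60'
python3 - <<'E'
from h import *
c=pose('wrist'); hsv=cv2.cvtColor(c['pixels'],cv2.COLOR_RGB2HSV)
m=cv2.inRange(hsv,(0,170,60),(3,255,255))|cv2.inRange(hsv,(174,150,60),(180,255,255))
n,l,st,ce=cv2.connectedComponentsWithStats(m)
for i in range(1,n):
    if st[i][4]>200:
        v,u=np.where(l==i); P=at_d(c,np.c_[u,v].astype(float)); t=P[P[:,2]>np.percentile(P[:,2],60)]; print(st[i],np.round(np.percentile(P[:,2],[50,90,98]),4),np.round(t.mean(0),4))
go(.5549,-.0156,.3,97.5)
E
```

```text
time: 47.0
position: [0.5535, -0.0154, 0.2152]
eef_rot: [0.013, 0.659, 0.752, 0.015]
contact_force: [6.9, 1.0, -6.2]
grip_width: 0.0277
grasp_force: 59.4
time: 47.4
position: [0.5527, -0.0155, 0.2162]
eef_rot: [0.012, 0.659, 0.752, 0.014]
contact_force: [-0.8, 0.0, -0.1]
grip_width: 0.0509
grasp_force: 0.0
time: 47.8
position: [0.564, -0.0938, 0.2972]
eef_rot: [0.001, 0.661, 0.751, 0.001]
contact_force: [-0.7, -0.1, -0.3]
grip_width: 0.0511
grasp_force: 0.0
[ 256   67   52   53 2098] [0.1604 0.1614 0.1619] [ 0.556  -0.0151  0.1631]
t 47.9 turn [ 0.001 -0.001 -0.002] shift [76.7  1.4 -3.5] F [-0.1  1.2  1. ] w 51.3 gf 0.0
```

```bash
python3 -m crank '0 0 0 38 1 0 0;0 0 0 38 1.5 0 0;0 0 0 0 0 20 0;0 0 0 0 0 25 0;0 0 0 0 0 0 0'; python3 -m crank '0 0 0 0 0 10 0;0 0 0 0 0 5 0;0 0 0 0 0 5 0;0 0 0 0 0 5 0;0 0 0 0 0 0 0';python3 -m crank '0 0 0 0 0 4 0;0 0 0 0 0 0 0';python3 -c "
from h import *
go(.5549,-.0156,.22,97.5)"
```

```text
time: 48.35
position: [0.5547, -0.0131, 0.2488]
eef_rot: [-0.003, 0.659, 0.752, -0.001]
contact_force: [-0.2, -0.6, 0.5]
grip_width: 0.0002
grasp_force: 0.0
time: 48.85
position: [0.556, -0.0144, 0.2262]
eef_rot: [-0.0, 0.659, 0.752, 0.001]
contact_force: [-0.1, -0.1, 0.1]
grip_width: -0.0
grasp_force: 0.0
time: 49.05
position: [0.5561, -0.0144, 0.2224]
eef_rot: [-0.0, 0.659, 0.752, 0.001]
contact_force: [1.0, 0.1, 0.0]
grip_width: 0.0
grasp_force: 0.0
t 49.0 turn [ 0.001 -0.001  0.   ] shift [-1.  -1.3  2.4] F [1.  0.1 0. ] w 0.0 gf 0.0
```

```bash
python3 -m crank '0 0 0 0 0 2 0;0 0 0 0 0 2 0;0 0 0 0 0 0 0' | grep -E 'pos|force'; python3 -m crank '0 0 0 0 0 2 0;0 0 0 0 0 2 0;0 0 0 0 0 0 0' | grep -E 'pos|force'; python3 -m crank '0 0 0 0 0 2 0;0 0 0 0 0 0 0'| grep -E 'pos|force'
```

```text
position: [0.5565, -0.0145, 0.2194]
contact_force: [-0.4, -0.0, 4.1]
grasp_force: 2.5
position: [0.5578, -0.0146, 0.2187]
contact_force: [-1.3, 1.3, 24.7]
grasp_force: 12.2
position: [0.5583, -0.0146, 0.2184]
contact_force: [-3.6, 2.6, 35.6]
grasp_force: 17.9
```

```bash
python3 -m crank '0 0 0 0 0 -40 0;0 0 0 0 0 -45 60;0 0 0 0 0 -40 60;0 0 0 43 -9 0 60;0 0 0 43 -9 0 60' >/dev/null;python3 -m crank '0 0 0 43 -9 0 60;0 0 0 43 -9 0 60;0 0 0 43 -9 0 60;0 0 0 43 -9 0 60;0 0 0 43 -9 0 60'>/dev/null;python3 -m crank '0 0 0 43 -8.5 0 60;0 0 0 36 -8 0 60;0 0 0 0 0 0 60;0 0 0 0 0 0 60'
cat > head.py <<'E'
from h import *
def heads():
    c=pose('wrist'); hsv=cv2.cvtColor(c['pixels'],cv2.COLOR_RGB2HSV); out=[]
    m=cv2.inRange(hsv,(0,170,60),(3,255,255))|cv2.inRange(hsv,(174,150,60),(180,255,255))
    n,l,st,ce=cv2.connectedComponentsWithStats(m)
    for i in range(1,n):
        if st[i][4]>300:
            v,u=np.where(l==i); P=at_d(c,np.c_[u,v].astype(float)); zt=np.percentile(P[:,2],80); t=P[abs(P[:,2]-zt)<.003]
            (x,y),rr=cv2.minEnclosingCircle(np.float32(t[:,:2])*1000); print('head',round(x/1e3,4),round(y/1e3,4),'r',round(rr,1),'top',round(zt,4)); out.append((x/1e3,y/1e3,zt))
    return out
E
python3 -c "
from head import *
for p in heads(): go(p[0],p[1],.205,97.5)"
```

```text
time: 51.25
position: [0.4271, 0.3522, 0.3378]
eef_rot: [0.0, 0.659, 0.753, 0.001]
contact_force: [0.3, -0.8, 0.3]
grip_width: 0.0512
grasp_force: 0.0
head 0.4235 0.3655 r 14.7 top 0.1556
t 51.3 turn [ 0.001 -0.001  0.001] shift [ 14.4  -2.2 132.8] F [0.1 0.6 0.2] w 51.1 gf 0.0
```

```bash
python3 -m crank '0.001 -0.001 0.001 13 -1 0 60;0 0 0 0 0 0 60;0 0 0 0 0 45 60;0 0 0 0 0 45 60;0 0 0 0 0 20 60'>/dev/null; python3 -m crank '0 0 0 0 0 20 60;0 0 0 0 0 0 60;0 0 0 0 0 0 60';python3 -c "
from h import *
go(.4243,.3655,.205,97.5)"
```

```text
time: 52.1
position: [0.4252, 0.3644, 0.2086]
eef_rot: [0.0, 0.66, 0.752, 0.0]
contact_force: [-0.2, 0.5, 0.7]
grip_width: 0.0513
grasp_force: 0.0
t 52.1 turn [ 0.    -0.    -0.001] shift [ 1.2 -0.7  3.6] F [-0.2  0.5  0.7] w 51.3 gf 0.0
```

Grip, lift and carry to bush b: (.5431,.0736).

```bash
python3 -m crank '0 0 0 1 -0.5 2 40;0 0 0 0 0 0 20;0 0 0 0 0 0 0;0 0 0 0 0 0 0;0 0 0 0 0 0 0';python3 -m crank '0 0 0 0 0 -20 0;0 0 0 0 0 -40 0;0 0 0 0 0 -40 0;0 0 0 0 0 -40 0;0 0 0 0 0 -10 0';python3 -m crank '0 0 0 0 0 0 0;0 0 0 0 0 0 0' >/dev/null;python3 -c "
from h import *
go(.5431,.0736,.34,97.5)"
```

```text
time: 52.6
position: [0.4244, 0.3657, 0.2071]
eef_rot: [0.0, 0.659, 0.752, 0.001]
contact_force: [-1.2, -0.1, 5.9]
grip_width: 0.0283
grasp_force: 59.1
time: 53.1
position: [0.4243, 0.3657, 0.3604]
eef_rot: [0.001, 0.659, 0.752, 0.003]
contact_force: [0.3, 1.2, -1.7]
grip_width: 0.028
grasp_force: 60.5
t 53.3 turn [-0.003  0.001 -0.   ] shift [-304.8   80.3   14. ] F [ 0.2 -0.  -3.4] w 27.8 gf 60.4
```

```bash
python3 -m crank '0 0 0 -43.5 11.5 0 0;0 0 0 -43.5 11.5 0 0;0 0 0 -43.5 11.5 0 0;0 0 0 -43.5 11.5 0 0;0 0 0 -43.5 11.5 0 0'>/dev/null;python3 -m crank '0 0 0 -43.5 11.5 0 0;0 0 0 -43.5 11.5 0 0;0 0 0 0 0 14 0;0 0 0 0 0 0 0;0 0 0 0 0 0 0'; python3 -c "
from pin import *
from head import heads
pin(.5431,.0736); go(.5431,.0736,.34,97.5)
c=pose('wrist'); s=r.state(); gray=c['pixels']
import numpy as np
show(c,'w10.png')
hs=cv2.cvtColor(gray,cv2.COLOR_RGB2HSV); print(hs[215:225,270:290,2].min())
"
```

```text
time: 54.3
position: [0.5432, 0.0744, 0.3408]
eef_rot: [-0.001, 0.659, 0.752, -0.001]
contact_force: [-0.4, 0.8, -2.2]
grip_width: 0.0275
grasp_force: 60.3
slopes x,y [-0.0019 -0.0049] nose xy [-0.6 -2.2]
bush in level tool [-1.2 -0.3] z 0.3415202257914151
t 54.4 turn [-0.001 -0.     0.001] shift [-1.2 -0.3  1.5] F [-0.2  0.1 -2.3] w 28.1 gf 60.3
91
```

```bash
python3 -m crank '0 0 0 0 2 0 0;0 0 0 0 0 20 0;0 0 0 0 0 20 0;0 0 0 0 0 10 0;0 0 0 0 0 0 0'; python3 -m crank '0 0 0 0 0 10 0;0 0 0 0 0 10 0;0 0 0 0 0 10 0;0 0 0 0 0 0 0'; python3 -c "
from h import *
go(.544,.0742,.205,97.5)"
```

```text
time: 54.9
position: [0.5452, 0.0747, 0.2911]
eef_rot: [-0.001, 0.659, 0.752, -0.001]
contact_force: [-0.0, 0.0, -2.2]
grip_width: 0.0278
grasp_force: 60.4
time: 55.3
position: [0.5452, 0.0743, 0.2605]
eef_rot: [-0.001, 0.66, 0.752, -0.001]
contact_force: [-0.7, -0.7, -3.5]
grip_width: 0.028
grasp_force: 60.3
t 55.3 turn [-0.002 -0.    -0.   ] shift [ 0.  -1.2 55.5] F [-0.7 -0.7 -3.5] w 28.0 gf 60.3
```

```bash
python3 -m crank '0 0 0 0 0 8 0;0 0 0 0 0 8 0;0 0 0 0 0 0 0'|grep -E 'pos|contact'; python3 -m crank '0 0 0 0 -0.5 8 0;0 0 0 0 -0.5 8 0;0 0 0 0 0 0 0'|grep -E 'pos|contact';python3 -m crank '0 0 0 0 0 6 0;0 0 0 0 0 0 0'|grep -E 'pos|contact'
```

```text
position: [0.5451, 0.0743, 0.2447]
contact_force: [-1.6, -0.4, -2.9]
position: [0.5445, 0.0742, 0.2288]
contact_force: [-0.0, 0.5, -3.7]
position: [0.5446, 0.0742, 0.2234]
contact_force: [0.6, 1.1, -5.0]
```

```bash
python3 -m crank '0 0 0 0 0 7 0;0 0 0 0 0 7 0;0 0 0 0 0 0 0'|grep -E 'pos|contact'; python3 -m crank '0 0 0 0 0 0 40;0 0 0 0 0 0 60;0 0 0 0 0 0 60;0 0 0 0 0 -30 60;0 0 0 0 0 -30 60'>/dev/null; python3 -m crank '0 0 0 0 0 -10 0;0 0 0 0 0 0 0;0 0 0 0 0 0 0;0 0 0 0 0 0 0;0 0 0 0 0 0 0'; python3 -m crank '0 0 0 0 0 30 0;0 0 0 0 0 10 0;0 0 0 0 0 6 0;0 0 0 0 0 3 0;0 0 0 0 0 0 0';python3 -c "
from h import *
go(.544,.0742,.2184,97.5)"
```

```text
position: [0.5449, 0.0742, 0.2091]
contact_force: [3.4, 1.0, -7.2]
time: 57.4
position: [0.5443, 0.0742, 0.2789]
eef_rot: [-0.001, 0.66, 0.752, -0.001]
contact_force: [-1.1, -0.1, 0.1]
grip_width: -0.0001
grasp_force: 0.0
time: 57.9
position: [0.5447, 0.0742, 0.2312]
eef_rot: [0.0, 0.659, 0.752, 0.0]
contact_force: [0.7, 0.1, -0.9]
grip_width: -0.0002
grasp_force: 0.0
t 57.9 turn [ 0.  0. -0.] shift [ 0.1 -0.6 12.8] F [ 0.7  0.1 -0.9] w -0.2 gf 0.0
```

```bash
python3 -m crank '0 0 0 0 0 4 0;0 0 0 0 0 4 0;0 0 0 0 0 3 0;0 0 0 0 0 0 0'|grep -E 'pos|contact'; python3 -m crank '0 0 0 0 0 2 0;0 0 0 0 0 2 0;0 0 0 0 0 0 0'|grep -E 'pos|contact'; python3 -m crank '0 0 0 0 0 2 0;0 0 0 0 0 2 0;0 0 0 0 0 0 0'|grep -E 'pos|contact'
```

```text
position: [0.5445, 0.0742, 0.2198]
contact_force: [0.7, 0.4, -0.4]
position: [0.5458, 0.0741, 0.2189]
contact_force: [-1.1, 0.1, 18.6]
position: [0.5472, 0.0742, 0.2182]
contact_force: [-2.4, 0.4, 38.3]
```

```bash
python3 -m crank '0 0 0 0 0 -40 0;0 0 0 0 0 -40 0;0 0 0 -40 0 -40 70;0 0 0 -40 0 0 70;0 0 0 0 0 0 70'>/dev/null; python3 -c "
from head import *
h=heads(); d=np.array(h[0])-np.array(h[1]); print(np.round((np.array(h[0])+np.array(h[1]))/2,4),np.degrees(np.arctan2(d[1],d[0])),np.hypot(d[0],d[1]))"; python3 -m crank '0 0 0.145 0 0 0 70;0 0 0.145 0 0 0 70;0 0 0.145 0 0 0 70;0 0 0.145 0 0 0 70;0 0 0.145 0 0 0 70' >/dev/null;python3 -m crank '0 0 0.145 0 0 0 70;0 0 0.145 0 0 0 70;0 0 0.145 0 0 0 70;0 0 0.145 0 0 0 70;0 0 0.145 0 0 0 70' >/dev/null; python3 -m crank '0 0 0.145 0 -40 0 70;0 0 0 0 -40 0 70;0 0 0 0 -40 0 70;0 0 0 0 -40 0 70;0 0 0 0 -40 0 70' >/dev/null;python3 -m crank '0 0 0 0 -40 0 70;0 0 0 0 -40 0 70;0 0 0 0 -40 0 70;0 0 0 0 -40 0 70;0 0 0 0 0 0 70'; python3 -c "
from h import *
go(.491,.37,.201,6.2)
c=pose('wrist'); hsv=cv2.cvtColor(c['pixels'],cv2.COLOR_RGB2HSV); m=cv2.inRange(hsv,(22,150,60),(33,255,255))
v,u=np.where(m); P=at_d(c,np.c_[u,v].astype(float)); t=P[(abs(P[:,2]-.16)<.004)&(np.hypot(P[:,0]-.491,P[:,1]-.37)<.06)]
print(len(t),cv2.minAreaRect(np.float32(t[:,:2]*1e3)))"
```

```text
head 0.5455 0.0736 r 14.2 top 0.1476
head 0.5552 -0.0153 r 14.7 top 0.1474
[0.5503 0.0292 0.1475] 96.2412895517019 0.08947400703970251
time: 61.45
position: [0.5084, 0.3611, 0.3263]
eef_rot: [-0.0, 0.998, 0.056, -0.001]
contact_force: [-1.4, -0.2, 0.5]
grip_width: 0.0602
grasp_force: 0.0
t 61.5 turn [-0.001  0.002  0.004] shift [-16.3 -10.7 125.3] F [-1.4 -0.2  0.5] w 60.2 gf 0.0
1694 ((490.9095458984375, 372.375732421875), (23.44383430480957, 39.28638458251953), 5.769017219543457)
```

```bash
python3 -m crank '0 0 0.004 -17 -12.5 0 70;0 0 0 0 0 0 70;0 0 0 0 0 45 70;0 0 0 0 0 45 70;0 0 0 0 0 20 70'>/dev/null; python3 -m crank '0 0 0 0 0 14 70;0 0 0 0 0 0 70;0 0 0 0 0 0 70'>/dev/null; python3 -c "
from h import *
go(.490,.372,.201,6.0)"
```

```text
t 62.3 turn [-0.    -0.001 -0.003] shift [-2.1 -5.7  2.9] F [ 0.7 -0.9  0.6] w 59.7 gf 0.0
```

```bash
python3 -m crank '0 0 0 -2 -5.5 2 70;0 0 0 0 0 0 70;0 0 0 0 0 0 40;0 0 0 0 0 0 0;0 0 0 0 0 0 0'>/dev/null;python3 -m crank '0 0 0 0 0 0 0;0 0 0 0 0 0 0;0 0 0 0 0 0 0';python3 -c "
from h import *
go(.490,.372,.201,6.0)"; python3 -m crank '0 0 0 0 0 -10 0;0 0 0 0 0 -30 0;0 0 0 0 0 -40 0;0 0 0 0 0 -45 0;0 0 0 0 0 0 0';python3 -c "
from h import *
go(.490,.372,.326,6.0)"
```

```text
time: 63.1
position: [0.4899, 0.3724, 0.202]
eef_rot: [-0.0, 0.999, 0.051, 0.001]
contact_force: [-0.4, 0.7, 5.6]
grip_width: 0.0389
grasp_force: 60.8
t 63.1 turn [-0.001 -0.001 -0.002] shift [0.1 0.4 1. ] F [-0.4  0.7  5.6] w 38.9 gf 60.8
time: 63.6
position: [0.4903, 0.3727, 0.3331]
eef_rot: [-0.002, 0.999, 0.051, 0.005]
contact_force: [-0.4, 0.3, -0.2]
grip_width: 0.0388
grasp_force: 60.6
t 63.6 turn [-0.004 -0.011 -0.002] shift [-0.3  0.6  7.1] F [-0.4  0.3 -0.2] w 38.8 gf 60.6
```

```bash
python3 -m crank '0 -0.01 -0.1444 0 0 0 0;0 0 -0.1444 0 0 0 0;0 0 -0.1444 0 0 0 0;0 0 -0.1444 0 0 0 0;0 0 -0.1444 0 0 0 0' >/dev/null;python3 -m crank '0 0 -0.1444 0 0 0 0;0 0 -0.1444 0 0 0 0;0 0 -0.1444 0 0 0 0;0 0 -0.1444 0 0 0 0;0 0 -0.1444 0 0 0 0' >/dev/null; python3 -m crank '0 0 -0.1444 -44.6 3 0 0;0 0 0 -44.6 3 0 0;0 0 0 -44.6 3 0 0;0 0 0 -44.6 3 0 0;0 0 0 -44.6 3 0 0' >/dev/null;python3 -m crank '0 0 0 -44.6 3 10 0;0 0 0 0 0 10 0;0 0 0 0 0 10 0;0 0 0 0 0 0 0'
python3 - <<'E'
from h import *
go(.5405,.1091,.26,97)
c=pose('wrist'); s=r.state(); A=rot(s['eef_rot']); show(c,'w11.png')
hsv=cv2.cvtColor(c['pixels'],cv2.COLOR_RGB2HSV); m=cv2.inRange(hsv,(22,150,40),(33,255,255))
v,u=np.where(m); T=(at_d(c,np.c_[u,v].astype(float))-s['position'])@A*1e3
T=T[(abs(T[:,0])<40)&(abs(T[:,1])<40)]
for a in range(30,130,8):
    t=T[(T[:,2]>=a)&(T[:,2]<a+8)]
    if len(t)>10: print(a,len(t),np.round([t[:,0].min(),t[:,0].max(),t[:,1].min(),t[:,1].max()],1))
E
```

```text
time: 65.5
position: [0.5321, 0.1087, 0.2948]
eef_rot: [-0.004, 0.663, 0.748, -0.005]
contact_force: [-0.5, 0.1, 0.1]
grip_width: 0.0392
grasp_force: 60.5
t 65.5 turn [-0.013 -0.    -0.001] shift [-0.6  8.3 34.8] F [-0.5  0.1  0.1] w 39.2 gf 60.5
38 6042 [-10.5  13.8 -21.9  19.2]
46 875 [ 10.1  13.  -22.   19.3]
54 740 [ 10.   11.9 -22.   19. ]
62 620 [  9.1  11.  -21.1  18.5]
70 537 [  8.2   9.8 -21.4  18.1]
78 445 [  7.1   8.9 -21.2  18. ]
86 394 [  6.    8.  -21.2  18.2]
94 352 [  5.2   6.8 -21.1  18. ]
102 302 [  4.3   5.9 -21.3  17.9]
110 271 [  3.3   4.9 -21.2  18.2]
118 228 [  2.2   4.  -21.2  17.8]
```

View pics/w11.png

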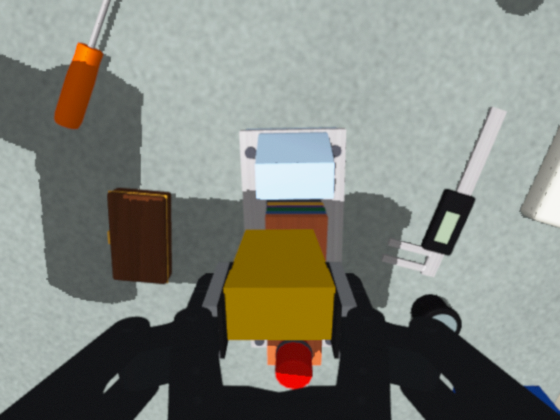

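Run:
```python
from h import *
c=pose('wrist'); s=r.state(); h=np.radians(97); B=np.c_[[np.cos(h),np.sin(h),0],[np.sin(h),-np.cos(h),0],[0,0,-1]]
for uv in ((257,198),(333,196),(295,197),(295,190),(266,212),(326,214)): 
    p=at_z(c,[uv],.115 if uv[1]<200 else .108)[0]; print(uv,np.round((p-s['position'])@B*1e3,1), np.round(at_d(c,uv)[0],4))
```

```text
(257, 198) [  5.5 -19.4 181.3] [0.5126 0.1121 0.1148]
(333, 196) [  7.2  36.1 181.3] [0.5773 0.1062 0.0606]
(295, 197) [  6.3   8.4 181.3] [0.5401 0.1166 0.1157]
(295, 190) [ 11.6   8.3 181.3] [0.5394 0.1218 0.1156]
(266, 212) [ -7.6 -13.3 188.3] [0.5202 0.0963 0.0972]
(326, 214) [ -9.1  32.4 188.3] [0.574  0.0884 0.0596]
```

```bash
python3 -m crank '-0.013 0 0 -0.5 9.5 0 0;0 0 0 0 0 0 0;0 0 0 0 0 20 0;0 0 0 0 0 20 0;0 0 0 0 0 0 0'
python3 - <<'E'
from h import *
go(.5405,.1091,.2,97)
c=pose('wrist'); s=r.state(); h=np.radians(97); B=np.c_[[np.cos(h),np.sin(h),0],[np.sin(h),-np.cos(h),0],[0,0,-1]]
hsv=cv2.cvtColor(c['pixels'],cv2.COLOR_RGB2HSV)
V,U=np.mgrid[60:260,200:380]; T=(at_d(c,np.c_[U.ravel(),V.ravel()].astype(float))-s['position'])*1e3@B
k=(abs(T[:,2]-(s['position'][2]-.115)*1e3)<2.5)&(abs(T[:,1])<60)&(T[:,0]<70); t=T[k]; print('heel top x',np.round([t[:,0].min(),np.percentile(t[:,0],2),t[:,0].max()],1),'y',np.round([t[:,1].min(),t[:,1].max()],1))
for y0 in (-20,-10,0,10): q=t[abs(t[:,1]-y0)<4]; print(y0, np.round(np.sort(q[:,0])[:3],1) if len(q) else None)
m=cv2.inRange(hsv,(22,150,40),(33,255,255)); v,u=np.where(m); T=(at_d(c,np.c_[u,v].astype(float))-s['position'])@B*1e3; T=T[(abs(T[:,0])<40)&(abs(T[:,1])<40)]
for a in (54,78,102,118):
    q=T[(T[:,2]>=a)&(T[:,2]<a+8)]
    if len(q)>10: print(a,np.round([q[:,0].max(),q[:,1].min(),q[:,1].max()],1))
E
```

```text
time: 66.1
position: [0.5418, 0.1089, 0.2543]
eef_rot: [-0.0, 0.663, 0.748, -0.0]
contact_force: [0.3, -0.7, -0.9]
grip_width: 0.039
grasp_force: 60.6
t 66.1 turn [-0.001  0.    -0.002] shift [ 0.4 -1.3 54.3] F [ 0.3 -0.7 -0.9] w 39.0 gf 60.6
heel top x [ 6.5  7.6 35.4] y [-30.5  25.6]
-20 [6.8 6.8 6.9]
-10 [6.5 6.7 6.7]
0 [7.2 7.3 7.4]
10 [7.  7.5 7.5]
54 [ 12.3 -22.1  19.1]
78 [  9.3 -21.6  18. ]
102 [  6.2 -21.3  17.7]
118 [  4.1 -21.5  17.7]
```

```bash
python3 -m crank '0 0 0 0 0 10 0;0 0 0 0 0 10 0;0 0 0 0 0 0 0'|grep -E 'pos|contact';python3 -m crank '0 0 0 0 0 10 0;0 0 0 0 0 5 0;0 0 0 0 0 0 0'|grep -E 'pos|contact';python3 -m crank '0 0 0 0 0 5 0;0 0 0 0 0 5 0;0 0 0 0 0 0 0'|grep -E 'pos|contact'
```

```text
position: [0.5421, 0.1086, 0.2351]
contact_force: [0.2, -0.3, -0.6]
position: [0.5423, 0.1086, 0.2204]
contact_force: [-0.0, 0.5, -1.8]
position: [0.5424, 0.1088, 0.2106]
contact_force: [-0.2, 1.5, -1.9]
```

```bash
python3 -m crank '0 0 0 0 0 5 0;0 0 0 0 0 3 0;0 0 0 0 0 0 0'|grep -E 'pos|contact';python3 -m crank '0 0 0 0 0 3 0;0 0 0 0 0 0 0'|grep -E 'pos|contact'
```

```text
position: [0.5428, 0.1084, 0.2031]
contact_force: [2.2, -0.1, -1.5]
position: [0.5431, 0.1082, 0.2006]
contact_force: [2.2, -1.3, 2.7]
```

```bash
python3 -m crank '0 0 0 0 0 0 55;0 0 0 0 0 0 65;0 0 0 0 0 0 65;0 0 0 0 0 -30 65;0 0 0 0 0 -35 65'>/dev/null;python3 -m crank '0 0 0 1 0 0 0;0 0 0 0 0 0 0;0 0 0 0 0 0 0;0 0 0 0 0 0 0;0 0 0 0 0 0 0'|grep -E 'pos|contact|width'; python3 -m crank '0 0 0 0 0 20 0;0 0 0 0 0 6 0;0 0 0 0 0 4 0;0 0 0 0 0 0 0'|grep -E 'pos|contact'; python3 -m crank '0 0 0 0 0 3 0;0 0 0 0 0 2 0;0 0 0 0 0 0 0'|grep -E 'pos|contact'
```

```text
position: [0.5421, 0.1096, 0.2645]
contact_force: [0.3, 0.2, 0.4]
grip_width: 0.0005
position: [0.5424, 0.1096, 0.235]
contact_force: [0.1, 1.2, 0.3]
position: [0.5425, 0.1096, 0.2305]
contact_force: [0.8, 1.2, -0.0]
```

```bash
python3 -m crank '0 0 0 0 0 2 0;0 0 0 0 0 1 0;0 0 0 0 0 0 0'|grep -E 'pos|contact'; python3 -m crank '0 0 0 0 0 2 0;0 0 0 0 0 0 0'|grep -E 'pos|contact';python3 -m crank '0 0 0 0 0 1 0;0 0 0 0 0 0 0'|grep -E 'pos|contact'
```

```text
position: [0.5429, 0.1095, 0.2281]
contact_force: [1.8, -0.7, 5.1]
position: [0.5431, 0.1093, 0.2267]
contact_force: [-0.0, -2.5, 8.7]
position: [0.5432, 0.1093, 0.2261]
contact_force: [-0.3, -2.4, 12.1]
```

Push on to 20–25 N and a little beyond.

```bash
python3 -m crank '0 0 0 0 0 2 0;0 0 0 0 0 0 0'|grep -E 'pos|contact'; python3 -m crank '0 0 0 0 0 1 0;0 0 0 0 0 0 0'|grep -E 'pos|contact';python3 -m crank '0 0 0 0 0 1 0;0 0 0 0 0 0 0;0 0 0 0 0 0 0;0 0 0 0 0 0 0'|grep -E 'pos|contact'
```

```text
position: [0.5435, 0.1092, 0.2249]
contact_force: [-0.4, -2.7, 16.6]
position: [0.5436, 0.1092, 0.2242]
contact_force: [0.5, -2.5, 19.0]
position: [0.5438, 0.1091, 0.2234]
contact_force: [-0.7, -2.4, 20.0]
```

```bash
python3 -m crank '0 0 0 0 0 2 0;0 0 0 0 0 0 0;0 0 0 0 0 0 0'|grep -E 'pos|contact'; python3 -m crank '0 0 0 0 0 -10 0;0 0 0 0 0 -45 0;0 0 0 -40 0 -45 0;0 0 0 -40 0 0 50;0 0 0 0 0 0 50'|grep -E 'pos|contact'
python3 - <<'E'
from head import *
h=heads(); print(len(h)); s=r.state(); print(s['time'])
c=pose('wrist'); hh=np.radians(97); B=np.c_[[np.cos(hh),np.sin(hh),0],[np.sin(hh),-np.cos(hh),0],[0,0,-1]]
hsv=cv2.cvtColor(c['pixels'],cv2.COLOR_RGB2HSV); m=cv2.inRange(hsv,(22,120,40),(33,255,255)); v,u=np.where(m); P=at_d(c,np.c_[u,v].astype(float)); P=P[np.hypot(P[:,0]-.54,P[:,1]-.11)<.06]
z=np.percentile(P[:,2],70); t=P[abs(P[:,2]-z)<.003]; print('wedge top z',z,len(t)); q=(t-[.5503,.0292,.06])*1e3@B; print(np.round([q.min(0),q.max(0)],1))
print(plates(c,.108)['copper']); print(cv2.minAreaRect(np.float32(t[:,:2]*1e3)))
E
```

```text
position: [0.544, 0.109, 0.2219]
contact_force: [-1.5, -3.6, 22.2]
position: [0.5514, 0.0336, 0.3115]
contact_force: [0.0, 0.6, -0.0]
head 0.5467 0.0696 r 14.5 top 0.1473
head 0.5561 -0.0194 r 14.7 top 0.1472
2
71.6
wedge top z 0.1496975955626717 2310
[[ 68.5 -13.3 -92.1]
 [ 91.6  26.1 -86.7]]
(0.0009456734061241007, 0.5515106320381165, 0.027119088917970657, -83.07846307754517, 0.14048823714256287, 0.04845743626356125)
((546.7086791992188, 109.13047790527344), (39.47479248046875, 22.546480178833008), 8.571915626525879)
```

```bash
python3 -c "
from workcell import r
print(r.hand_in())"
```

```text
the job is handed in; nothing more can be done
None
```

I built the pack with all five specimen plates on the backing plate, drove both taper pins fully home, and set the wedge with a 22 N push (tip about 5 mm above the bed). I let go of everything and handed the job in at about 72 s; the hand-in gave no verdict back, and the wedge's grip on the heel after release was not measured.

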